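# Clip the new snap hooks onto the display rail

## Robot

A 6-joint arm with a two-finger parallel gripper is mounted at the origin on the work surface. World frame = base frame: x ahead of the robot, y to its left, z up, the work surface at z = 0. Lengths are in mm, angles in degrees, forces in N, time in s.
With the tool pointing down it reaches from about 350 to 850 mm from the base axis. Payload 8.1 kg.
Tool frame: the origin (TCP) lies between the finger pads; the fingertips stand 22 mm ahead of it and the grasp point (between the pads) lies 3 mm ahead of it; z points along the fingers, y is the direction in which the jaws open and shut (so a half turn about z gives the same grasp; the last joint's range is limited). The gripper opens to 85 mm and grips with 20 to 120 N. Pads are 22 mm wide; open, the fingers measure 114 mm over their backs; the gripper's body (76 mm by 85 mm) begins 54 mm behind the grasp point. The pads swing forward as they close: fully open they stand 13 mm farther back than shut.
Start: joints at [-75.596, 7.471, 85.268, -0, 87.261, -4.893], TCP at [198.301, -566.288, 253.292] pointing down, gripper open.
Joint ranges: [-169.43, 169.43], [-51.17, 129.36], [1.28, 143.12], [-76.62, 256.62], [0, 156.53], [-152.29, 152.29]. Speed limits (degrees/s): [136.94, 136.94, 159.86, 180, 180, 180].

## Interface

Orientations are given as [roll, pitch, yaw] about the fixed x, y, z axes, in that order (R = Rz(yaw) Ry(pitch) Rx(roll)).
In Python, from bench import r gives the robot as it stands.
- The arm moves only by the tool drive_tool, never from a script. Its argument "moves" is a list of rows, each a list of 2 entries, a list of its own where there are three numbers: the shift along the world's x, y, z in mm, then the turn about the world's z in degrees. A call has exactly 8 rows; each row is the pose to reach, as a shift and turn from the pose commanded when the call began; what a row does not reach only later rows make up. A row lasts 1/12 s, in which the tool goes at most 41.7 mm and 7.16 degrees, less where a joint would pass 70% of its speed; a pose out of reach is approached as far as the arm can. A call with a gripper value outside its range is refused whole. "fingers" is the finger opening in mm, from 0 to 85.4, set as the call begins (left out, the last holds). The fingers move at their own pace and stop on an object; "squeeze" is the grip in N (left out, the last holds). Time passes only in rows, so rows that repeat a pose let the fingers close, or fill a call up. It gives the time, the measured TCP pose, the force and the opening at its end, in the units of the state.
- r.sense(): the state, without advancing time (a new reading comes with each control period).
- r.snapshot(name): name is "scene" or "side" or "wrist"; returns a dict with "pixels" (400x640x3 uint8, red, green, blue), "camera_matrix" (3x3 intrinsics, pixels), "xyz" and "orientation" of the camera in the world. Camera axes: x right, y down, z forward; pixel columns grow to the right and rows downward; lengths in mm; the calibration is good to about 2 mm. The wrist camera is an equidistant fisheye: a pixel r from the principal point sees the ray r / f radians off the axis. A picture is of the moment at which its call begins. There is no depth.
- r.hand_in(): hands the job in, once; it reports no verdict.
The state is a dict: "time": time; "joint_pos": joint angles; "qd": joint speeds; "joint_efforts": joint torques, N m; "tool_pos": TCP position; "tcp_rot": TCP orientation; "ft_force": force on the tool from outside, world axes, zero at the start; "wrist_torque": the same for the moment, N m; "finger_gap": finger opening in mm.
Only numpy, scipy, OpenCV 4.12 (cv2) and the standard library are available. Lean on these libraries where they do the work, as an engineer would, in place of code of your own. Each camera call takes 0.05 s, during which the arm holds its last target.

## Task

Drive the wooden wedge into the gap beside the cradle so that it props the sprung keeper open by itself, then take every snap hook out of the cradle and clip it onto the display rail, one to an eye, by pressing its gate over the eye's top bar until it springs shut, and leave it hanging there. When all are clipped on, pull the wedge out so that the keeper springs shut, and lay the wedge back flat on the rubber mat; leave the tins and the carton where they are.

Things in the scene. Friction and masses are not known exactly. Their poses are not given: they have to be found in the camera images.
- cradle: Fixed stock cradle: base plate 6 mm thick (150 x 250 mm) with ribs up to 50 mm high making four slots 15 mm wide along its x axis at y = -93, -31, +31, +93 mm; each may hold a snap hook, grip up. Origin: underside centre, z up; +x is the keeper's side. Beyond its +y end is a fixed steel cheek, 45 mm high, from y = 128 to 178 mm; its flat face, towards +x, lies at x = 85 mm.
- keeper (a joint): Sprung steel keeper on the cradle, sliding along cradle +x (m): 0 shut, 0.045 end stop. Its bar (cradle x 54 to 70 mm when shut, y -120 to 165 mm, 74 to 84 mm above the counter) lies over the +x shoulders of the hooks so that they cannot be lifted out; from 0.022 on it clears them. Spring: 4.5 N shut, 9 N at 0.03.
- keeper_lug (a point): Middle of the inner face of the keeper's lug, a plate 30 mm long (cradle y 135 to 165 mm) and 14 mm thick hanging beside the cheek, from an arm 74 mm up to 4 mm above the counter. The point is 25 mm up, at cradle (101 + slide, 150) mm. Cheek and lug leave a gap, 16 mm when shut. A wedge slid into it along cradle -y from the +y end drives the keeper open.
- wedge: Loose wooden wedge lying flat, 155 mm long (y), 40 wide (x), 35 high, about 120 g. Origin: underside, middle. Thin tip, 8 mm wide, at y = -77.5 mm. Face x = -20 mm is straight; the other tapers from x = -12 at the tip to +20 at y = -12.5; from there to the back, y = +77.5, the sides are parallel. Straight face along the cheek, parallel part at the lug, it holds the keeper open 24 mm by itself.
- mat: Black rubber mat fixed on the counter, 130 (x) x 220 (y) x 3 mm, where the wedge is kept. Origin: underside centre.
- rail: Fixed display rail: wooden base 70 (x) x 270 (y) x 18 mm with four rigid steel eyes in a row along its y axis, at y = -102, -34, +34, +102 mm. Origin: underside centre.
- eye0 (a point): Middle of the top bar of eye 0 (rail y = -102 mm), 110 mm above the counter. The eye is an upright U of 8 mm round steel bar: top bar along the rail's y axis, two legs 48 mm apart (40 mm clear), open below. Axes as the rail's.
- eye1 (a point): Middle of the top bar of eye 1 (rail y = -34 mm), 110 mm above the counter. The eye is an upright U of 8 mm round steel bar: top bar along the rail's y axis, two legs 48 mm apart (40 mm clear), open below. Axes as the rail's.
- eye2 (a point): Middle of the top bar of eye 2 (rail y = 34 mm), 110 mm above the counter. The eye is an upright U of 8 mm round steel bar: top bar along the rail's y axis, two legs 48 mm apart (40 mm clear), open below. Axes as the rail's.
- eye3 (a point): Middle of the top bar of eye 3 (rail y = 102 mm), 110 mm above the counter. The eye is an upright U of 8 mm round steel bar: top bar along the rail's y axis, two legs 48 mm apart (40 mm clear), open below. Axes as the rail's.
- hook0: Carry-handle snap hook, loose, 170 g, may be absent: closed D frame of 12 mm aluminium bar in its x-z plane, 150 mm long (x); black rubber grip block on top, 70 (x) x 22 (y) mm, z = 66 to 104 mm. Origin: underside centre, z up. Underside of the frame's top: z = 60 mm at x = 0, 55 mm at x = 32 mm. Starts in a slot of the cradle, 6 mm above the counter, axes about the cradle's.
- hook0_gate (a joint): Gate of hook 0 (rad): 0 shut, 1.15 fully open inwards (up), sprung shut. A 7 mm bar closing the hook's bottom side from its pivot at hook x = -5 to x = 38 mm, axis at z = 6 mm; the frame's nose begins at x = 44 mm. Pressed down on a bar crossing at x = 28 to 34 mm, it gives way (under 10 N) and springs shut below the bar when that is some 36 to 42 mm above the hook's bottom.
- hook1: Carry-handle snap hook, loose, 170 g, may be absent: closed D frame of 12 mm aluminium bar in its x-z plane, 150 mm long (x); black rubber grip block on top, 70 (x) x 22 (y) mm, z = 66 to 104 mm. Origin: underside centre, z up. Underside of the frame's top: z = 60 mm at x = 0, 55 mm at x = 32 mm. Starts in a slot of the cradle, 6 mm above the counter, axes about the cradle's.
- hook1_gate (a joint): Gate of hook 1 (rad): 0 shut, 1.15 fully open inwards (up), sprung shut. A 7 mm bar closing the hook's bottom side from its pivot at hook x = -5 to x = 38 mm, axis at z = 6 mm; the frame's nose begins at x = 44 mm. Pressed down on a bar crossing at x = 28 to 34 mm, it gives way (under 10 N) and springs shut below the bar when that is some 36 to 42 mm above the hook's bottom.
- hook2: Carry-handle snap hook, loose, 170 g, may be absent: closed D frame of 12 mm aluminium bar in its x-z plane, 150 mm long (x); black rubber grip block on top, 70 (x) x 22 (y) mm, z = 66 to 104 mm. Origin: underside centre, z up. Underside of the frame's top: z = 60 mm at x = 0, 55 mm at x = 32 mm. Starts in a slot of the cradle, 6 mm above the counter, axes about the cradle's.
- hook2_gate (a joint): Gate of hook 2 (rad): 0 shut, 1.15 fully open inwards (up), sprung shut. A 7 mm bar closing the hook's bottom side from its pivot at hook x = -5 to x = 38 mm, axis at z = 6 mm; the frame's nose begins at x = 44 mm. Pressed down on a bar crossing at x = 28 to 34 mm, it gives way (under 10 N) and springs shut below the bar when that is some 36 to 42 mm above the hook's bottom.
- hook3: Carry-handle snap hook, loose, 170 g, may be absent: closed D frame of 12 mm aluminium bar in its x-z plane, 150 mm long (x); black rubber grip block on top, 70 (x) x 22 (y) mm, z = 66 to 104 mm. Origin: underside centre, z up. Underside of the frame's top: z = 60 mm at x = 0, 55 mm at x = 32 mm. Starts in a slot of the cradle, 6 mm above the counter, axes about the cradle's.
- hook3_gate (a joint): Gate of hook 3 (rad): 0 shut, 1.15 fully open inwards (up), sprung shut. A 7 mm bar closing the hook's bottom side from its pivot at hook x = -5 to x = 38 mm, axis at z = 6 mm; the frame's nose begins at x = 44 mm. Pressed down on a bar crossing at x = 28 to 34 mm, it gives way (under 10 N) and springs shut below the bar when that is some 36 to 42 mm above the hook's bottom.
- tin_big: Bystander: paint tin, 80 mm across, 100 mm high, standing. Origin: underside centre. To be left alone.
- tin_small: Bystander: paint tin, 60 mm across, 70 mm high, standing. Origin: underside centre. To be left alone.
- carton: Bystander: small cardboard box, 70 x 110 x 50 mm. Origin: underside centre. To be left alone.

How it is judged:
By the outcome, as a careful person would: the job done as asked, in the order asked, and still so for the second after the job is handed in, with the robot touching nothing.
Of hook0, hook1, hook2, hook3 only 3 to 4 are there at a start; the rules pass over those that are not, and their reading is None.
At some moment in a run one of wedge may be knocked a few centimetres aside while the robot is not near it.
It also fails if it takes over 210 s, if anything falls off the work surface, if the arm or the gripper's body presses on something with over 40 N, if the wrist force passes 120 N, or if a joint passes its speed limit or range.

## Working session

There is one attempt and no reset: what is moved stays moved. The work goes in short steps, Python scripts to look and compute and a tool call to move; the robot and the scene stay as the last step left them, time stands still between calls to the robot, and variables do not carry over. Pictures are saved under pics/ and viewed, and the job is handed in when it is done.

Besides the shell and the picture viewer there is one more tool, called after ">>>" as name([rows], argument=value, ...), one row to a line, values as JSON. drive_tool: Moves the arm, as the interface text tells. Its arguments: {"type":"object","properties":{"moves":{"type":"array","items":{"type":"array"}},"fingers":{"type":"number"},"squeeze":{"type":"number"}},"required":["moves"]}

```bash
ls; mkdir -p pics
python3 - <<'E'
from bench import r
import cv2
print(r.sense())
for n in ["scene","side","wrist"]:
    s=r.snapshot(n); cv2.imwrite(f"pics/{n}0.png",s["pixels"][:,:,::-1])
    print(n,s["camera_matrix"],s["xyz"],s["orientation"])
E
```

```text
pics
{'time': 0.0, 'joint_pos': array([-7.55960890e+01,  7.51695953e+00,  8.53296370e+01,  7.05807295e-04,
        8.72610342e+01, -4.89214293e+00]), 'qd': array([-0.05882236, -0.01340269, -0.02185852, -0.05435104,  0.00779507,
        0.06251504]), 'joint_efforts': array([ 1.21492511e-03, -5.69396281e+01, -5.00548053e+01, -1.23489172e-04,
        1.48564309e-02,  2.23206814e-05]), 'tool_pos': array([ 198.17652168, -565.78678599,  252.22166012]), 'tcp_rot': array([-1.79892821e+02, -9.88114726e-03,  1.92960103e+01]), 'ft_force': array([-0.99001032, -0.4260927 ,  0.35032942]), 'wrist_torque': array([ 0.00664055, -0.0284234 , -0.066952  ]), 'finger_gap': 85.57680162571292}
scene [[444.36454541   0.         322.53165543]
 [  0.         444.36454541 205.92425486]
 [  0.           0.           1.        ]] [1306.94563775 -150.53138943  800.1229165 ] [-131.67815013   -1.26814269   77.11612374]
side [[433.87939705   0.         322.44092668]
 [  0.         433.87939705 198.16676774]
 [  0.           0.           1.        ]] [-26.1564785  746.92153632 861.44668995] [-1.29734019e+02 -8.47966738e-02 -1.41788282e+02]
wrist [[309.70691629   0.         319.96648545]
 [  0.         309.70691629 200.80130554]
 [  0.           0.           1.        ]] [ 271.07585134 -539.83780009  372.61599837] [ 1.62616190e+02  8.74798302e-02 -7.07597098e+01]
```

View pics/scene0.png

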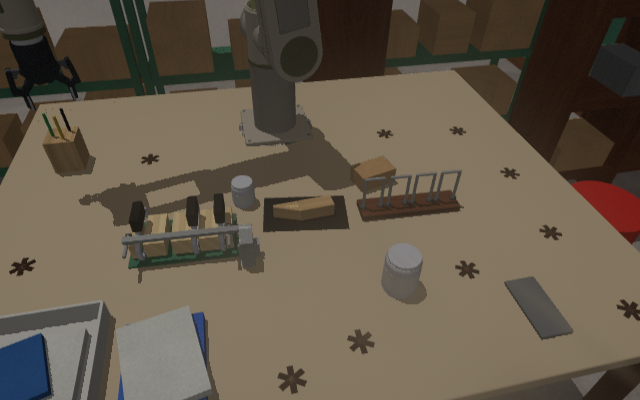

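View pics/side0.png

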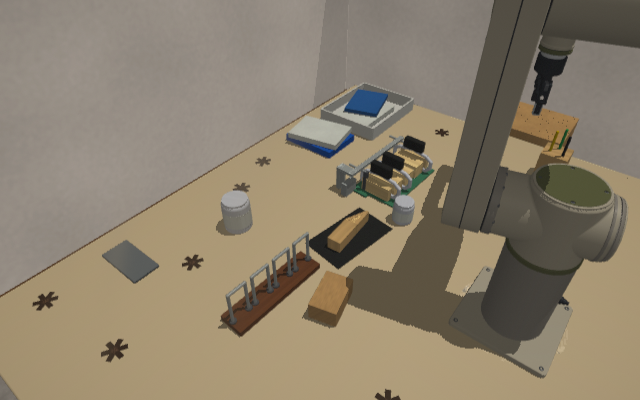

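View pics/wrist0.png

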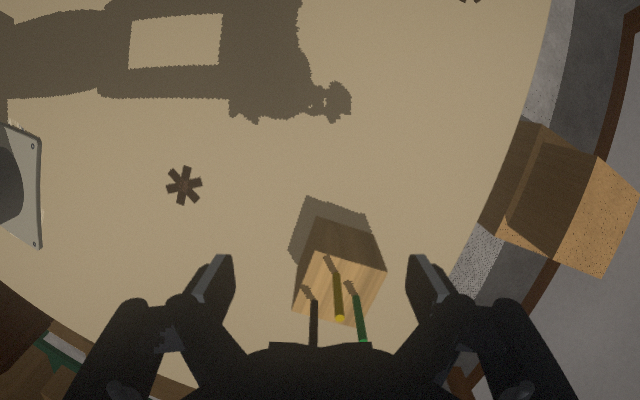

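```bash
cat > h.py <<'E'
import numpy as np, cv2
from scipy.spatial.transform import Rotation as Ro
def snap(n,tag):
    from bench import r
    s=r.snapshot(n); cv2.imwrite(f"pics/{n}{tag}.png",s["pixels"][:,:,::-1])
    np.savez(f"pics/{n}{tag}.npz",px=s["pixels"],K=s["camera_matrix"],t=s["xyz"],e=s["orientation"],f=(n=="wrist"))
    return load(n,tag)
class Cam: pass
def load(n,tag):
    d=np.load(f"pics/{n}{tag}.npz"); c=Cam(); c.px=d["px"];c.K=d["K"];c.t=d["t"];c.R=Ro.from_euler("xyz",d["e"],degrees=True).as_matrix();c.f=bool(d["f"]);return c
def proj(c,p):
    q=(np.atleast_2d(p).astype(float)-c.t)@c.R
    if c.f:
        rr=np.hypot(q[:,0],q[:,1]);th=np.arctan2(rr,q[:,2]);u=q[:,:2]/np.maximum(rr,1e-9)[:,None]*th[:,None]
    else: u=q[:,:2]/q[:,2:]
    return u*c.K[0,0]+c.K[:2,2]
def ray(c,uv):
    u=(np.atleast_2d(uv).astype(float)-c.K[:2,2])/c.K[0,0]
    if c.f:
        th=np.hypot(u[:,0],u[:,1]);d=np.c_[u/np.maximum(th,1e-9)[:,None]*np.sin(th)[:,None],np.cos(th)]
    else: d=np.c_[u,np.ones(len(u))]
    return d@c.R.T
def onz(c,uv,z):
    d=ray(c,uv); s=(z-c.t[2])/d[:,2]; return c.t+d*s[:,None]
def tri(obs):
    A=np.zeros((3,3));b=np.zeros(3)
    for c,uv in obs:
        d=ray(c,uv)[0];d/=np.linalg.norm(d);P=np.eye(3)-np.outer(d,d);A+=P;b+=P@c.t
    return np.linalg.solve(A,b)
def crop(c,x,y,w,h,k,out,grid=20):
    im=cv2.resize(c.px[y:y+h,x:x+w,::-1],None,fx=k,fy=k,interpolation=cv2.INTER_CUBIC)
    for g in range(x-x%grid+grid,x+w,grid): cv2.putText(im,str(g),((g-x)*k,10),0,.35,(0,0,255),1);cv2.line(im,((g-x)*k,12),((g-x)*k,18),(0,0,255),1)
    for g in range(y-y%grid+grid,y+h,grid): cv2.putText(im,str(g),(0,(g-y)*k+4),0,.35,(0,0,255),1)
    cv2.imwrite(out,im)
E
python3 - <<'E'
from h import *
s=load if 0 else None
from bench import r
a=snap("scene","1");b=snap("side","1")
print(proj(a,[0,0,0]),proj(b,[0,0,0]))
crop(a,110,160,160,120,5,"pics/c1.png");crop(a,250,150,230,110,3,"pics/c2.png")
crop(b,325,125,120,90,6,"pics/c3.png");crop(b,215,200,190,140,4,"pics/c4.png")
E
```

```text
[[274.64212086 124.97570173]] [[510.63987292 316.79998928]]
```

View pics/c1.png

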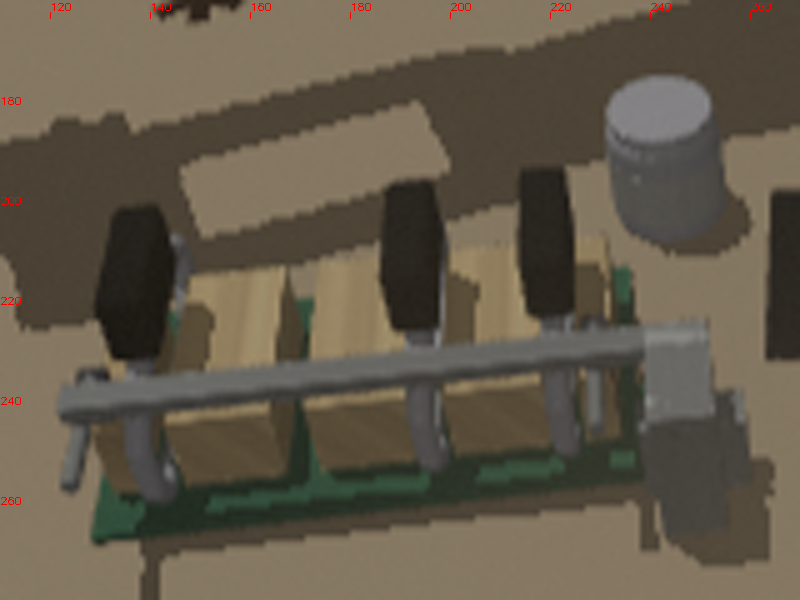

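View pics/c2.png

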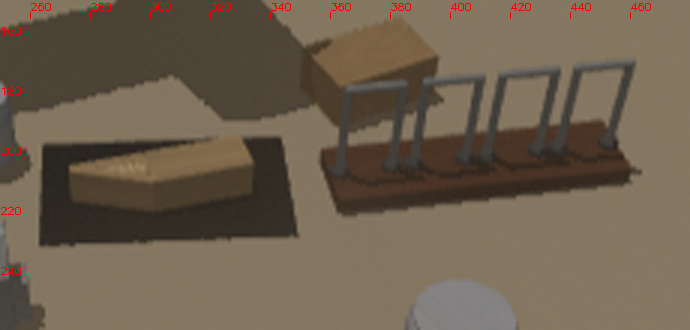

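View pics/c3.png

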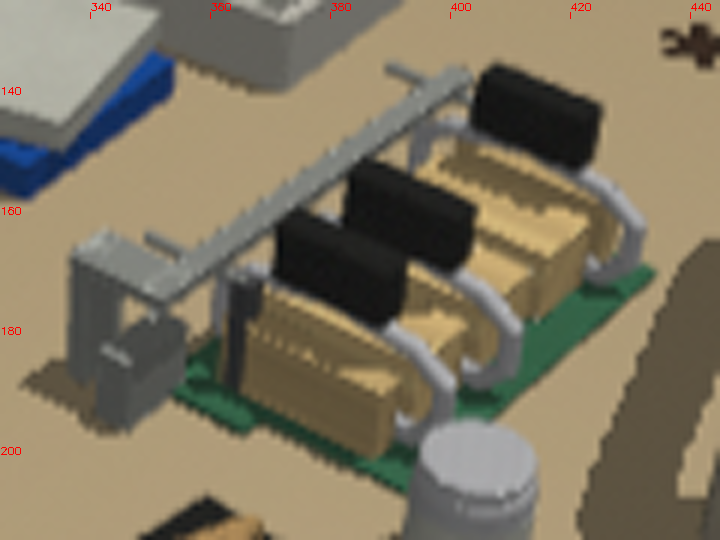

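View pics/c4.png

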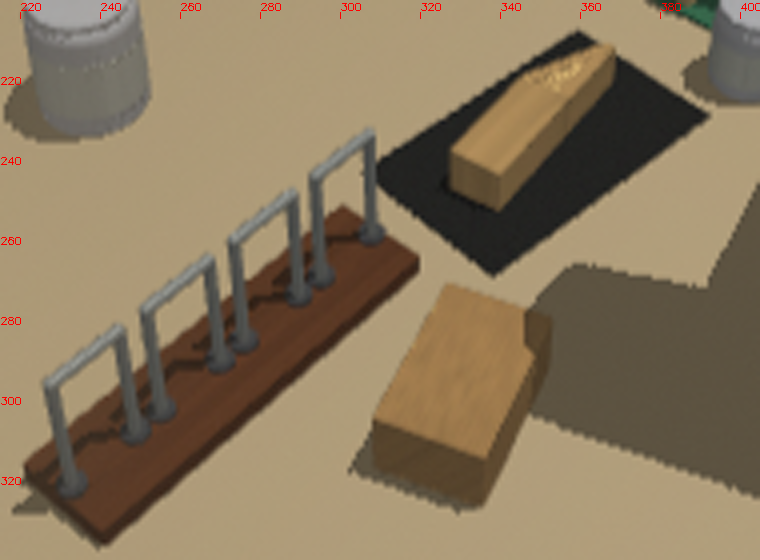

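Run:
```python
from h import *
np.set_printoptions(precision=1,suppress=True)
a=load("scene","1");b=load("side","1")
S=[(375,179.5),(401.5,176.7),(426.3,174.3),(450.7,172.2)]
T=[(300.5,238.7),(280.8,254.2),(259.5,271.2),(236.2,289)]
for s,t in zip(S,T): print("eye",tri([(a,s),(b,t)]),onz(a,s,110)[0],onz(b,t,110)[0])
print("cradle FL,FR,BR",onz(a,[(129,268),(238,256),(236.4,213.6)],6))
# side crop3 scale6 off (325,125)
f=lambda x,y:(325+x/6,125+y/6)
print("side: plate front-right, back-right, back-left",onz(b,[f(245,432),f(408,492),f(655,272)],6))
# keeper bar arm corners
print("bar left end scene",onz(a,[(122,238),(122.3,243.5)],84)," arm right",onz(a,[(251.5,224.5),(252.5,242),(239,227),(239.5,243)],84))
print("side arm corners z84", onz(b,[f(108,232),f(72,255),f(160,300),f(205,268)],84), "bar far end",onz(b,[f(450,70),f(472,82)],84))
# grips tops z=110 : scene crop1
g=lambda x,y:(110+x/5,160+y/5)
for n,q in {"g0":[g(115,205),g(160,205),g(97,285),g(135,300)],"g2":[g(388,182),g(432,182),g(382,262),g(436,285)],"g3":[g(520,170),g(560,170),g(522,250),g(572,250)]}.items(): print(n,onz(a,q,110))
print("grips side tops",onz(b,[f(485,65),f(600,103),f(585,140),f(470,100)],110));print(onz(b,[f(362,158),f(475,205),f(462,240),f(350,193)],110));print(onz(b,[f(288,210),f(405,262),f(390,295),f(277,240)],110))
# wedge top z=38
g=lambda x,y:(250+x/3,150+y/3)
print("wedge top: tip, elbow front, back front, back back",onz(a,[g(70,167),g(153,180),g(252,165),g(240,137)],38))
f4=lambda x,y:(215+x/4,200+y/4)
print("side: tip(far -y), tip2, elbow,back1,back2",onz(b,[f4(588,42),f4(614,46),f4(528,72),f4(450,150),f4(500,175)],38))
print("mat scene",onz(a,[g(42,146),g(282,138),g(297,237),g(40,245)],3))
print("mat side",onz(b,[f4(578,32),f4(710,118),f4(493,275),f4(375,170)],3))
print("tin small top",onz(a,[(242,181.5)],70), onz(b,[(402.5,202)],70)); print("tin big",onz(a,[(404,255)],100))
print("carton top side",onz(b,[f4(445,285),f4(550,318),f4(485,457),f4(373,420)],50))
print("rail top side",onz(b,[f4(25,467),f4(105,533),f4(418,258),f4(345,208)],18))
```

```text
eye [480.3 189.5 107.9] [483.3 188.9 110. ] [478.6 190.4 110. ]
eye [483.1 258.4 108.8] [485.6 258.7 110. ] [481.6 257.9 110. ]
eye [485.9 325.7 108.1] [488.6 325.  110. ] [484.2 326.  110. ]
eye [490.  392.3 107.9] [492.7 390.8 110. ] [488.4 393.1 110. ]
cradle FL,FR,BR [[ 561.7 -417.7    6. ]
 [ 575.4 -171.     6. ]
 [ 425.7 -162.5    6. ]]
side: plate front-right, back-right, back-left [[ 507.6 -150.2    6. ]
 [ 417.  -161.5    6. ]
 [ 406.3 -408.6    6. ]]
bar left end scene [[ 542.  -414.4   84. ]
 [ 559.5 -412.    84. ]]  arm right [[ 556.4 -130.5   84. ]
 [ 612.3 -134.3   84. ]
 [ 558.9 -159.3   84. ]
 [ 609.6 -162.5   84. ]]
side arm corners z84 [[ 605.  -159.7   84. ]
 [ 607.4 -131.8   84. ]
 [ 550.  -128.3   84. ]
 [ 547.7 -164.7   84. ]] bar far end [[ 547.  -406.9   84. ]
 [ 530.8 -403.5   84. ]]
g0 [[ 449.8 -392.3  110. ]
 [ 453.9 -372.   110. ]
 [ 504.9 -395.5  110. ]
 [ 518.3 -378.3  110. ]]
g2 [[ 457.9 -268.7  110. ]
 [ 462.  -248.4  110. ]
 [ 514.5 -271.5  110. ]
 [ 535.  -247.9  110. ]]
g3 [[ 461.2 -207.4  110. ]
 [ 465.  -188.8  110. ]
 [ 518.9 -209.1  110. ]
 [ 52
[... 406 characters left out ...]
  -0.5  38. ]
 [478.4  86.7  38. ]
 [440.1  85.4  38. ]]
side: tip(far -y), tip2, elbow,back1,back2 [[462.3 -59.1  38. ]
 [445.2 -67.1  38. ]
 [477.4  -6.5  38. ]
 [473.1  88.8  38. ]
 [433.1  86.8  38. ]]
mat scene [[ 376.9  -84.     3. ]
 [ 409.3  134.     3. ]
 [ 537.7  112.9    3. ]
 [ 503.4 -101.9    3. ]]
mat side [[495.4 -98.1   3. ]
 [368.7 -79.3   3. ]
 [402.7 133.9   3. ]
 [523.  108.3   3. ]]
tin small top [[ 375.3 -137.1   70. ]] [[ 374.  -128.8   70. ]]
tin big [[730.5 174.4 100. ]]
carton top side [[397.4 191.9  50. ]
 [332.5 173.3  50. ]
 [304.1 276.   50. ]
 [368.6 295.4  50. ]]
rail top side [[519.7 425.8  18. ]
 [452.3 427.4  18. ]
 [441.6 163.   18. ]
 [506.7 158.7  18. ]]
```

>>> drive_tool([
  [[222, 276, 45], -22.3],
  [[222, 276, 45], -22.3],
  [[222, 276, 45], -22.3],
  [[222, 276, 45], -22.3],
  [[222, 276, 45], -22.3],
  [[222, 276, 45], -22.3],
  [[222, 276, 45], -22.3],
  [[222, 276, 45], -22.3],
])

```text
time: 0.92
tool_pos: [404.8, -308.8, 295.3]
tcp_rot: [180.0, -0.0, -3.0]
ft_force: [1.0, -0.4, -0.7]
finger_gap: 85.3
```

>>> drive_tool([
  [[5, 8, 0], 0],
  [[5, 8, 0], 0],
  [[5, 8, 0], 0],
  [[5, 8, 0], 0],
  [[5, 8, 0], 0],
  [[5, 8, 0], 0],
  [[5, 8, 0], 0],
  [[5, 8, 0], 0],
])

```text
time: 1.58
tool_pos: [408.5, -303.2, 294.9]
tcp_rot: [-180.0, 0.0, -3.1]
ft_force: [-0.0, 0.1, 1.5]
finger_gap: 85.5
```

Run:
```python
from h import *
a=snap("wrist","2");crop(a,0,0,640,400,1,"pics/w2.png")
from bench import r
s=r.sense();print(s['time'],s['tool_pos'],s['tcp_rot'],s['joint_pos'])
np.set_printoptions(precision=1,suppress=True)
```

```text
1.6333 [ 408.62598389 -303.05491399  294.86860339] [-1.79991816e+02  9.32400552e-03 -3.06342700e+00] [-4.23386018e+01 -7.57507593e+00  9.59942930e+01  4.32637871e-04
  9.15931813e+01  5.07248378e+01]
```

View pics/wrist2.png

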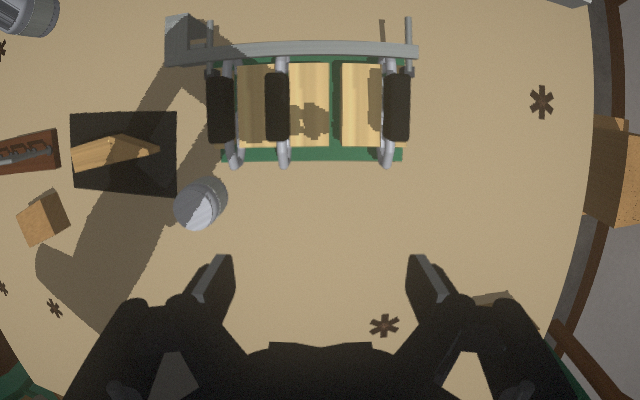

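Run:
```python
from h import *
a=load("wrist","2");crop(a,150,5,280,180,2,"pics/w2a.png");crop(a,150,5,110,180,5,"pics/w2b.png");crop(a,60,100,130,100,6,"pics/w2c.png")
```

```text
(no output)
```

View pics/w2a.png

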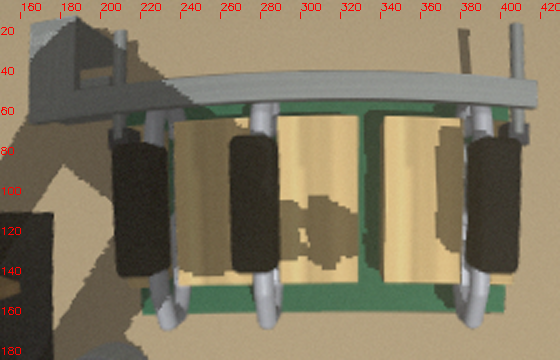

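View pics/w2b.png

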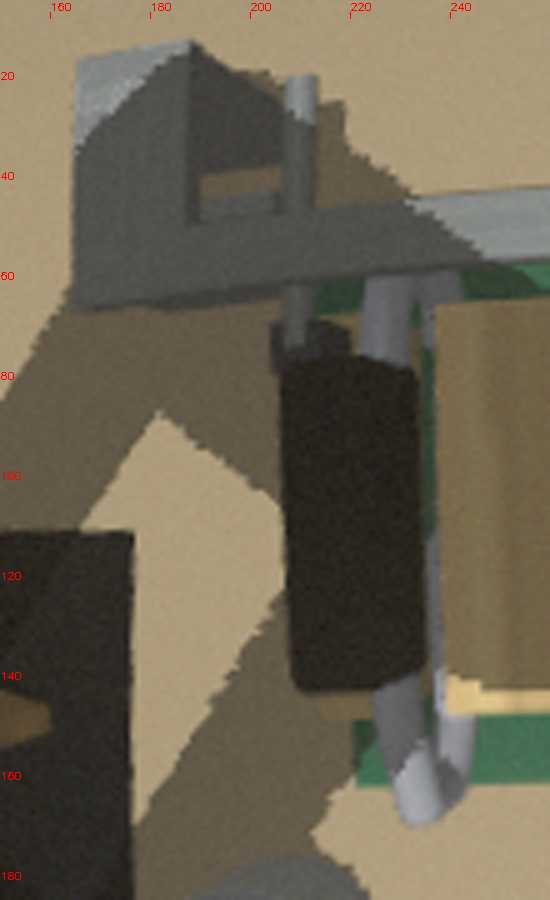

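View pics/w2c.png

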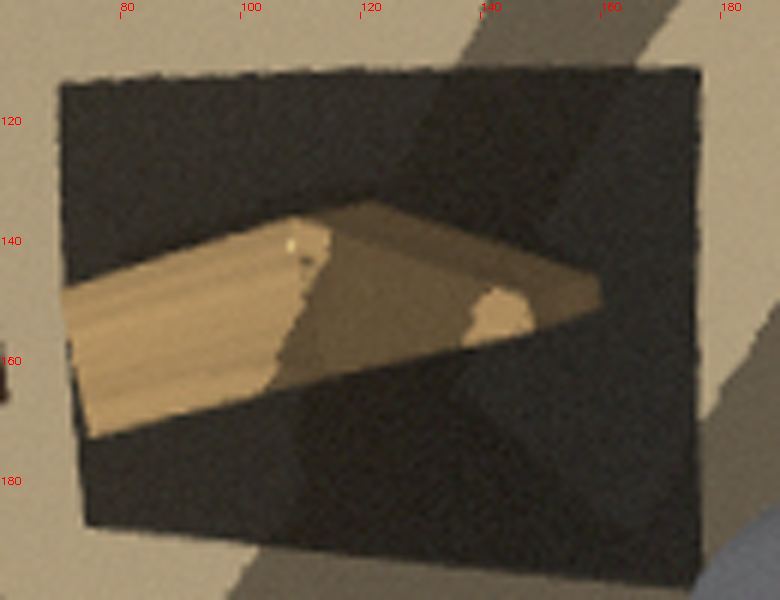

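Run:
```python
from h import *
np.set_printoptions(precision=1,suppress=True)
a=load("wrist","2")
b5=lambda x,y:(150+x/5,5+y/5); a2=lambda x,y:(150+x/2,5+y/2); c6=lambda x,y:(60+x/6,100+y/6)
C=np.array([489.5,-290.]);th=np.radians(-3);R=np.array([[np.cos(th),-np.sin(th)],[np.sin(th),np.cos(th)]])
def cr(P): return np.c_[(P[:,:2]-C)@R]
print("arm outer-front(115,165), inner-front(115,135), inner corner(70,135)",cr(onz(a,[b5(78,60),b5(190,40),b5(188,225)],84)))
print("bar -y end (70,-120),(54,-120)",cr(onz(a,[a2(537,83),a2(537,107)],84)))
print("plate BR(-75,125),BL(-75,-125)",cr(onz(a,[b5(358,785),a2(506,312)],6)))
for n,q in {"g3 +-35,":[b5(280,362),b5(412,372),b5(295,690),b5(425,675)],"g2":[a2(233,137),a2(277,137),a2(232,270),a2(279,270)],"g0":[a2(475,140),a2(520,140),a2(468,270),a2(517,270)]}.items(): print(n,cr(onz(a,q,110)))
print("wedge back corners, elbow",onz(a,[c6(62,288),c6(90,437),c6(300,216)],38),"tip bottom", onz(a,[c6(600,275),c6(602,305)],[38]), onz(a,[c6(600,308)],3))
```

```text
arm outer-front(115,165), inner-front(115,135), inner corner(70,135) [[114.4 160.2]
 [114.  131.1]
 [ 69.1 130.3]]
bar -y end (70,-120),(54,-120) [[  67.6 -123.2]
 [  53.9 -123.1]]
plate BR(-75,125),BL(-75,-125) [[ -74.7  119.8]
 [ -74.4 -130.1]]
g3 +-35, [[ 31.8  98.2]
 [ 27.3  70. ]
 [-36.1  97.7]
 [-34.2  69.2]]
g2 [[ 31.1  35.4]
 [ 30.3  13.8]
 [-35.2  37.2]
 [-35.7  13.6]]
g0 [[  30.1  -82.7]
 [  31.6 -105.8]
 [ -35.3  -80.4]
 [ -34.5 -106. ]]
wedge back corners, elbow [[475.3  85.2  38. ]
 [434.9  84.3  38. ]
 [481.   -5.1  38. ]] tip bottom [[456.2 -90.4  38. ]
 [449.4 -89.9  38. ]] [[445.3 -69.1   3. ]]
```

>>> drive_tool([
  [[48, 374, -100], 96],
  [[48, 374, -100], 96],
  [[48, 374, -100], 96],
  [[48, 374, -100], 96],
  [[48, 374, -100], 96],
  [[48, 374, -100], 96],
  [[48, 374, -100], 96],
  [[48, 374, -100], 96],
], fingers=70)

```text
time: 2.3
tool_pos: [449.9, 18.7, 209.3]
tcp_rot: [180.0, -0.0, 54.6]
ft_force: [1.5, -0.1, 0.5]
finger_gap: 70.0
```

>>> drive_tool([
  [[0, 0, 0], 39],
  [[0, 0, 0], 39],
  [[0, 0, 0], 39],
  [[0, 0, 0], 39],
  [[0, 0, 0], 39],
  [[0, 0, 0], 39],
  [[0, 0, 0], 39],
  [[0, 0, 0], 39],
])

```text
time: 2.97
tool_pos: [450.0, 16.9, 209.6]
tcp_rot: [180.0, 0.0, 93.2]
ft_force: [0.3, 0.6, -0.3]
finger_gap: 70.1
```

Run:
```python
from h import *
a=snap("wrist","3")
from bench import r
s=r.sense();print(s['time'],s['tool_pos'],s['tcp_rot'],s['joint_pos'])
```

```text
3.0167 [450.01196872  16.88711431 209.56576987] [ 1.79998068e+02 -1.23273283e-03  9.31382094e+01] [-4.38040612e+00 -1.50518483e+01  1.11374618e+02  1.48392178e-03
  8.36754769e+01 -7.51877891e+00]
```

View pics/wrist3.png

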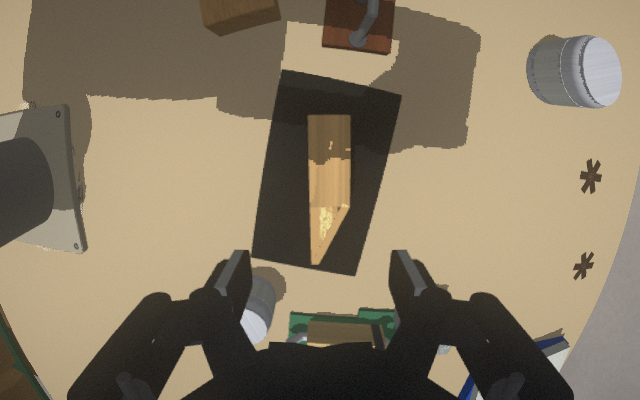

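Run:
```python
from h import *
np.set_printoptions(precision=1,suppress=True)
a=load("wrist","3")
crop(a,270,60,140,220,3,"pics/w3.png")
m=cv2.inRange(cv2.cvtColor(a.px,cv2.COLOR_RGB2HSV),(8,70,60),(30,255,255))
print(onz(a,[(307,114.5),(350.5,115.5),(350,206),(312,263)],38))
```

```text
[[435.   86.2  38. ]
 [475.5  87.6  38. ]
 [481.7  -1.1  38. ]
 [446.8 -67.4  38. ]]
```

View pics/w3.png

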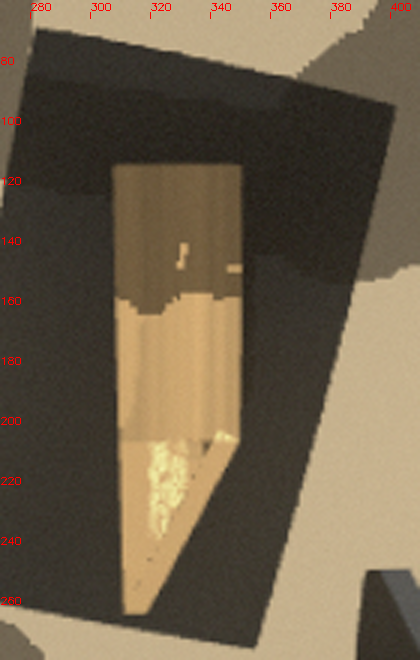

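>>> drive_tool([
  [[6.5, 54.5, 0], 0.8],
  [[6.5, 54.5, -40], 0.8],
  [[6.5, 54.5, -80], 0.8],
  [[6.5, 54.5, -120], 0.8],
  [[6.5, 54.5, -155], 0.8],
  [[6.5, 54.5, -177], 0.8],
  [[6.5, 54.5, -177], 0.8],
  [[6.5, 54.5, -177], 0.8],
])

```text
time: 3.68
tool_pos: [455.3, 71.4, 31.7]
tcp_rot: [-179.8, -0.0, 94.0]
ft_force: [0.7, 0.5, 1.1]
finger_gap: 69.7
```

>>> drive_tool([
  [[0, 0, 0], 0],
  [[0, 0, 0], 0],
  [[0, 0, 0], 0],
  [[0, 0, 0], 0],
  [[0, 0, 0], 0],
  [[0, 0, 0], 0],
  [[0, 0, 0], 0],
  [[0, 0, 0], 0],
], fingers=20, squeeze=70)

```text
time: 4.35
tool_pos: [459.0, 71.6, 35.4]
tcp_rot: [179.7, 0.0, 94.1]
ft_force: [-1.3, -0.5, 7.8]
finger_gap: 38.7
```

>>> drive_tool([
  [[0, 0, 20], 0],
  [[0, 0, 40], 0],
  [[0, 0, 60], 0],
  [[0, 0, 60], 0],
  [[0, 0, 60], 0],
  [[0, 0, 60], 0],
  [[0, 0, 60], 0],
  [[0, 0, 60], 0],
])

```text
time: 5.02
tool_pos: [455.5, 71.4, 91.3]
tcp_rot: [-179.9, -0.0, 94.1]
ft_force: [0.5, -0.3, -1.1]
finger_gap: 38.6
```

>>> drive_tool([
  [[40, -10, 0], -3],
  [[80, -20, 0], -7.3],
  [[120, -31, 0], -7.3],
  [[160.5, -41.5, -15], -7.3],
  [[160.5, -41.5, -40], -7.3],
  [[160.5, -41.5, -50], -7.3],
  [[160.5, -41.5, -50], -7.3],
  [[160.5, -41.5, -50], -7.3],
])

```text
time: 5.68
tool_pos: [614.9, 30.3, 40.8]
tcp_rot: [-179.7, 0.0, 86.8]
ft_force: [-0.1, 0.5, -1.0]
finger_gap: 38.9
```

Run:
```python
from h import *
a=snap("wrist","4");b=snap("scene","4");c=snap("side","4")
from bench import r
s=r.sense();print(s['time'],s['tool_pos'],s['tcp_rot'])
crop(a,200,150,220,180,3,"pics/w4.png")
crop(b,220,180,160,120,5,"pics/s4.png")
crop(c,300,130,160,120,5,"pics/d4.png")
```

```text
5.8333 [617.40766674  30.3058341   44.22357003] [ 1.79879566e+02 -2.74179523e-03  8.68203331e+01]
```

View pics/w4.png

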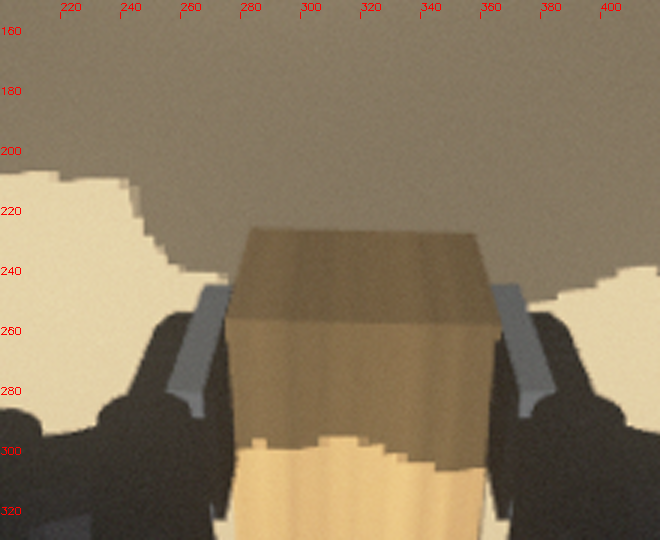

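View pics/s4.png

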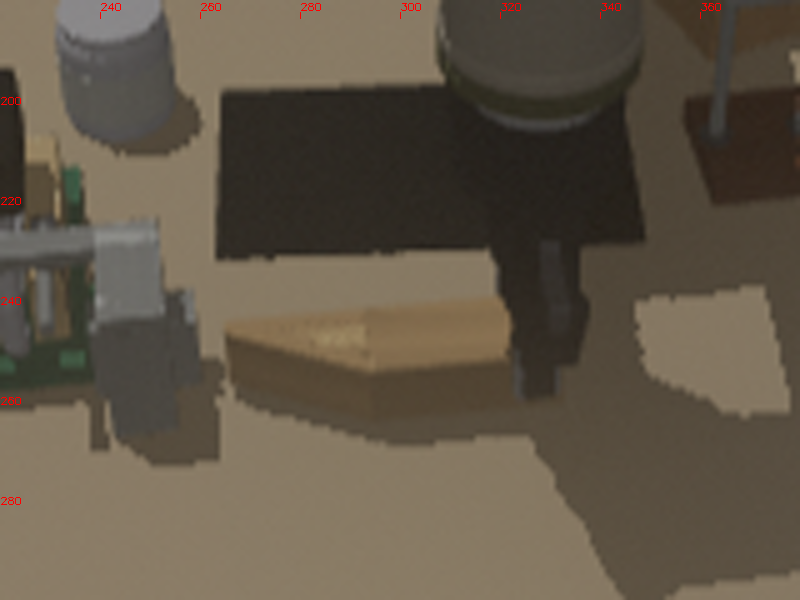

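View pics/d4.png

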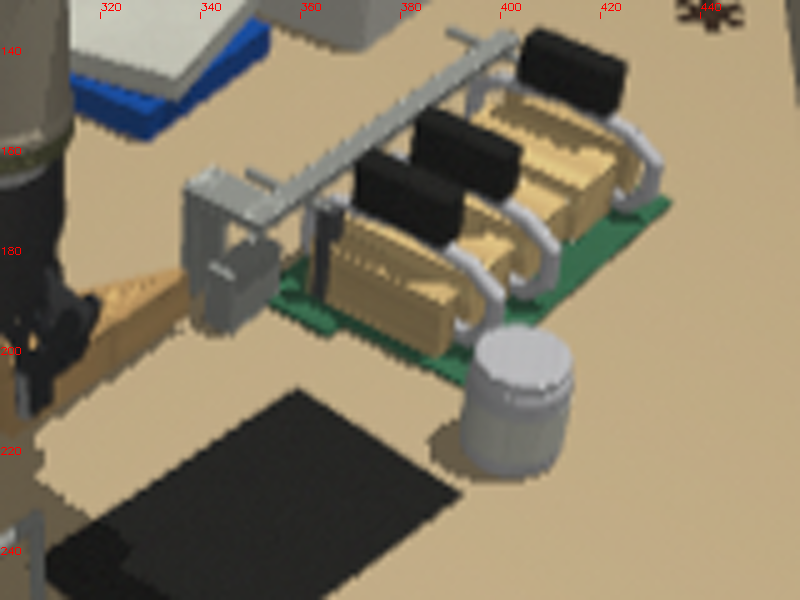

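Run:
```python
from h import *
from bench import r
np.set_printoptions(precision=1,suppress=True)
b=load("scene","4");c=load("side","4")
C=np.array([489.2,-293.]);th=np.radians(-3.2);R=np.array([[np.cos(th),-np.sin(th)],[np.sin(th),np.cos(th)]])
cr=lambda P:(P[:,:2]-C)@R
w=lambda *p:C+R@np.array(p)
# predicted pixel for cheek front top corner, lug corners
P=[(*w(85,178),45),(*w(35,178),45),(*w(85,178),0),(*w(101,165),74),(*w(101,165),4),(*w(115,165),4),(*w(115,165),84),(*w(115,135),4)]
print("pred scene",(proj(b,P)-[220,180])*5);print("pred side",(proj(c,P)-[300,130])*5)
print(r.sense()['tool_pos'])
# wedge expected tip in view
t=np.array([617.4,30.3]);ph=np.radians(-3.2)
W=lambda x,y,z:(*(t+np.array([[np.cos(ph),-np.sin(ph)],[np.sin(ph),np.cos(ph)]])@np.array([x,y-62])),z)
P=[W(-20,-77.5,46.8),W(-12,-77.5,46.8),W(20,-12.5,46.8),W(-12,-77.5,11.8),W(20,-12.5,11.8),W(20,77,46.8)]
print("wedge scene",(proj(b,P)-[220,180])*5);print("wedge side",(proj(c,P)-[300,130])*5)
crop(c,320,155,50,50,15,"pics/d4b.png",5)
```

```text
pred scene [[193.6 320.3]
 [187.  245.3]
 [200.5 385.3]
 [162.  304.6]
 [174.3 408. ]
 [176.  430.5]
 [161.8 311.6]
 [110.9 437.9]]
pred side [[202.5 261.7]
 [266.4 295.2]
 [200.5 318.3]
 [197.3 204. ]
 [194.3 293.2]
 [177.5 284.2]
 [180.2 182. ]
 [207.4 262.7]]
[617.4  30.3  44.2]
wedge scene [[221.  322.5]
 [222.3 335. ]
 [371.2 370.7]
 [227.1 386. ]
 [372.7 421.6]
 [564.9 349.1]]
wedge side [[183.5 265.4]
 [173.5 260.1]
 [ 63.8 287.8]
 [172.4 304.4]
 [ 64.5 332.4]
 [-40.  359.3]]
```

View pics/d4b.png

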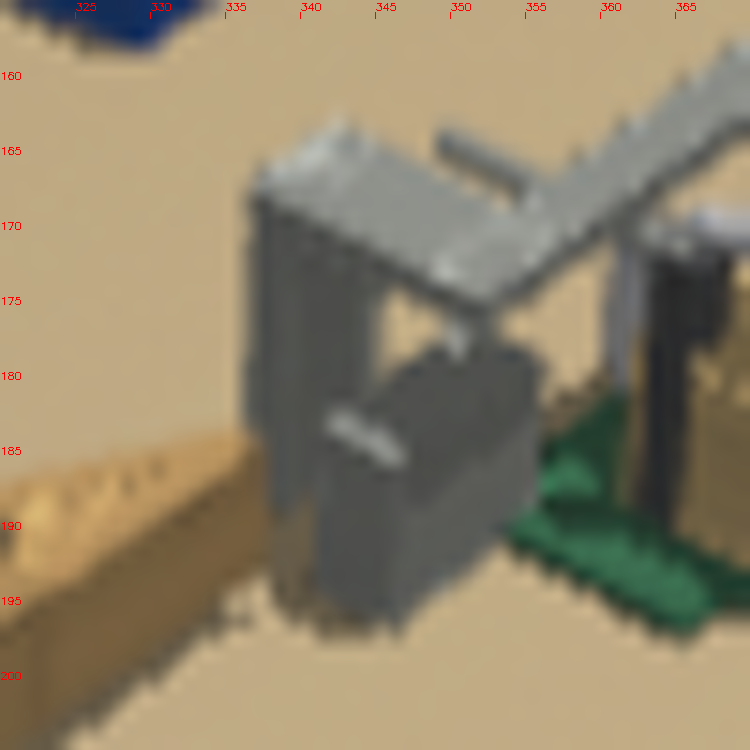

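>>> drive_tool([
  [[0, 0, -5], 0],
  [[0, 0, -8.5], 0],
  [[0, 0, -8.5], 0],
  [[-0.6, -10, -8.5], 0],
  [[-1.1, -20, -8.5], 0],
  [[-1.7, -30, -8.5], 0],
  [[-1.7, -30, -8.5], 0],
  [[-1.7, -30, -8.5], 0],
], squeeze=100)

```text
time: 6.5
tool_pos: [615.3, -1.2, 34.1]
tcp_rot: [180.0, -0.0, 86.7]
ft_force: [-0.7, 0.7, -1.4]
finger_gap: 38.2
```

Run:
```python
from h import *
a=snap("scene","5");c=snap("side","5")
crop(c,300,130,100,80,7,"pics/d5.png",10)
crop(a,220,200,130,80,6,"pics/s5.png",10)
from bench import r
s=r.sense();print(s['time'],s['tool_pos'],s['tcp_rot'],s['ft_force'])
```

```text
6.6 [ 6.15367813e+02 -2.66241326e-01  3.41146110e+01] [ 1.79993426e+02 -1.03681278e-02  8.67497805e+01] [ 0.48924864  0.21818956 -0.64177463]
```

View pics/d5.png

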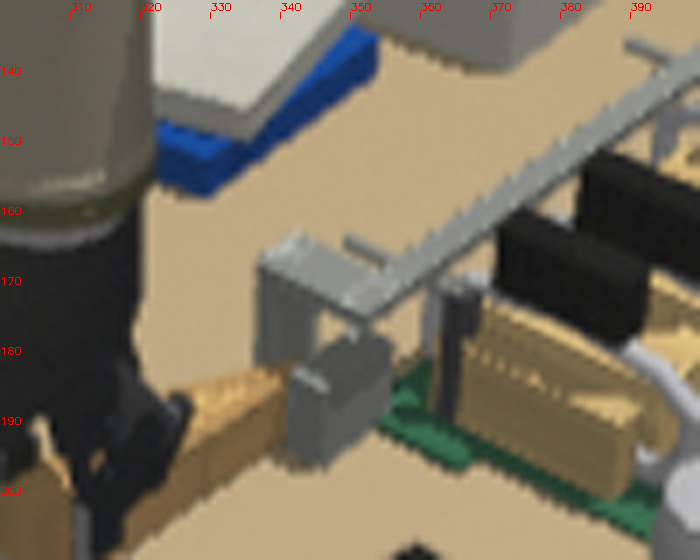

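View pics/s5.png

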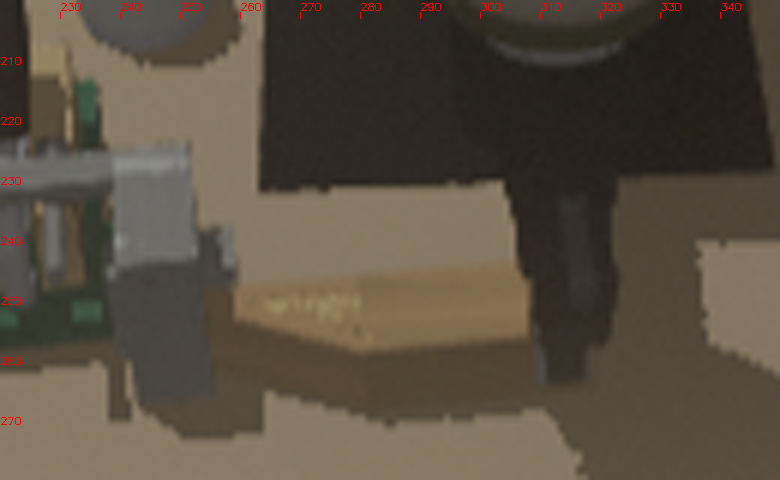

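>>> drive_tool([
  [[-1, -10, 0], 0],
  [[-2, -20, 0], 0],
  [[-3, -30, 0], 0],
  [[-4, -40, 0], 0],
  [[-5.2, -50, 0], 0],
  [[-6.2, -60, 0], 0],
  [[-6.6, -66, 0], 0],
  [[-6.6, -66, 0], 0],
])

```text
time: 7.27
tool_pos: [608.3, -65.8, 33.7]
tcp_rot: [-180.0, -0.1, 86.8]
ft_force: [-0.2, 2.8, -2.7]
finger_gap: 38.3
```

Run:
```python
from h import *
a=snap("scene","6");c=snap("side","6")
crop(c,300,130,100,80,7,"pics/d6.png",10)
crop(a,220,200,130,80,6,"pics/s6.png",10)
from bench import r
s=r.sense();print(s['time'],s['tool_pos'],s['tcp_rot'],s['ft_force'])
```

```text
7.3667 [608.3336365  -65.80948523  33.68739118] [-1.79956599e+02 -3.74873347e-02  8.68209398e+01] [-0.19509155  3.08749424 -2.66149479]
```

View pics/d6.png

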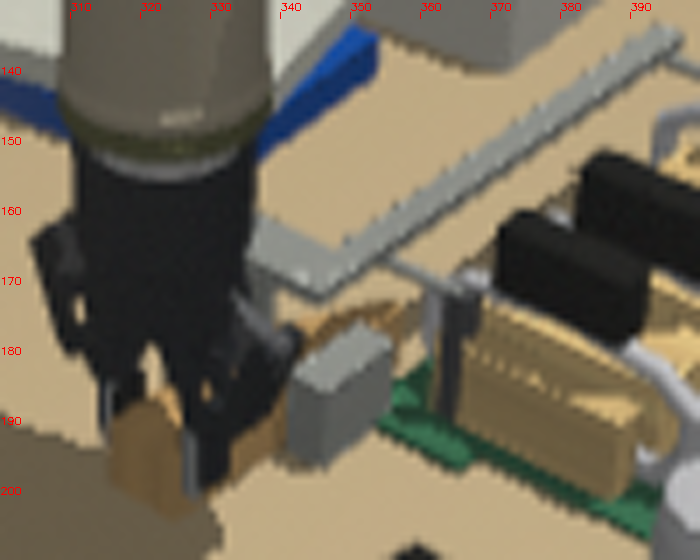

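View pics/s6.png

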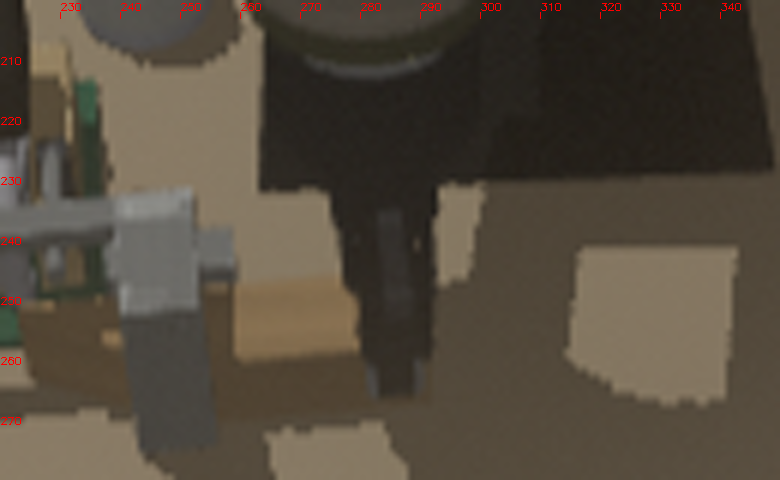

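>>> drive_tool([
  [[-0.6, -6, 0], 0],
  [[-1, -12, 0], 0],
  [[-1.4, -18, 0], 0],
  [[-1.8, -22, 0], 0],
  [[-1.8, -22, 0], 0],
  [[-1.8, -22, 0], 0],
  [[-1.8, -22, 0], 0],
  [[-1.8, -22, 0], 0],
])

```text
time: 8.03
tool_pos: [606.6, -87.7, 33.8]
tcp_rot: [-180.0, -0.0, 86.8]
ft_force: [-0.5, 3.7, -2.5]
finger_gap: 38.3
```

>>> drive_tool([
  [[0, 0, 0], 0],
  [[0, 0, 0], 0],
  [[0, 0, 0], 0],
  [[0, 0, 0], 0],
  [[0, 0, 0], 0],
  [[0, 0, 0], 0],
  [[0, 0, 0], 0],
  [[0, 0, 0], 0],
], fingers=60)

```text
time: 8.7
tool_pos: [606.9, -88.1, 34.1]
tcp_rot: [180.0, 0.0, 86.8]
ft_force: [-0.1, 0.5, 0.2]
finger_gap: 59.9
```

>>> drive_tool([
  [[0, 0, 20], 0],
  [[0, 0, 50], 0],
  [[0, 0, 90], 0],
  [[0, 0, 130], 0],
  [[0, 0, 170], 0],
  [[0, 20, 200], 0],
  [[0, 50, 220], 0],
  [[0, 50, 220], 0],
])

```text
time: 9.37
tool_pos: [609.5, -34.4, 261.2]
tcp_rot: [179.4, -0.1, 86.9]
ft_force: [0.8, -0.1, 0.4]
finger_gap: 60.0
```

Run:
```python
from h import *
a=snap("scene","7");c=snap("side","7");w=snap("wrist","7")
crop(c,300,130,150,90,5,"pics/d7.png",10)
crop(a,110,160,160,120,5,"pics/s7.png",10)
from bench import r
s=r.sense();print(s['time'],s['tool_pos'],s['tcp_rot'],s['ft_force'])
```

```text
9.5167 [606.76677149 -37.87082433 253.66827408] [-1.79988411e+02  2.15054960e-02  8.68476584e+01] [-0.37232901  0.57423623  0.34211351]
```

View pics/d7.png

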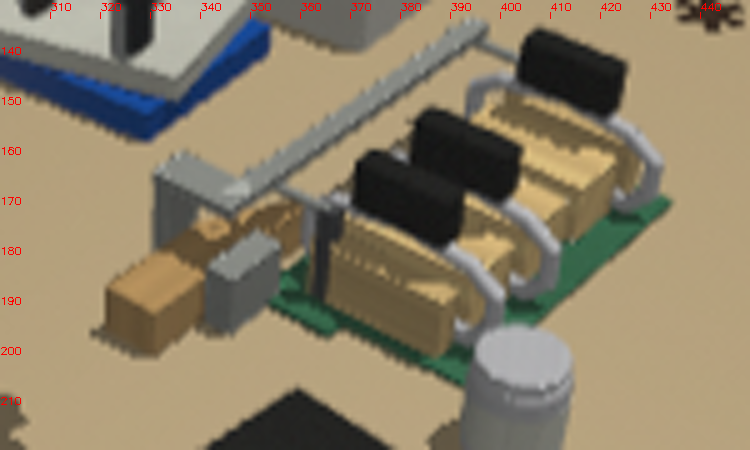

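View pics/s7.png

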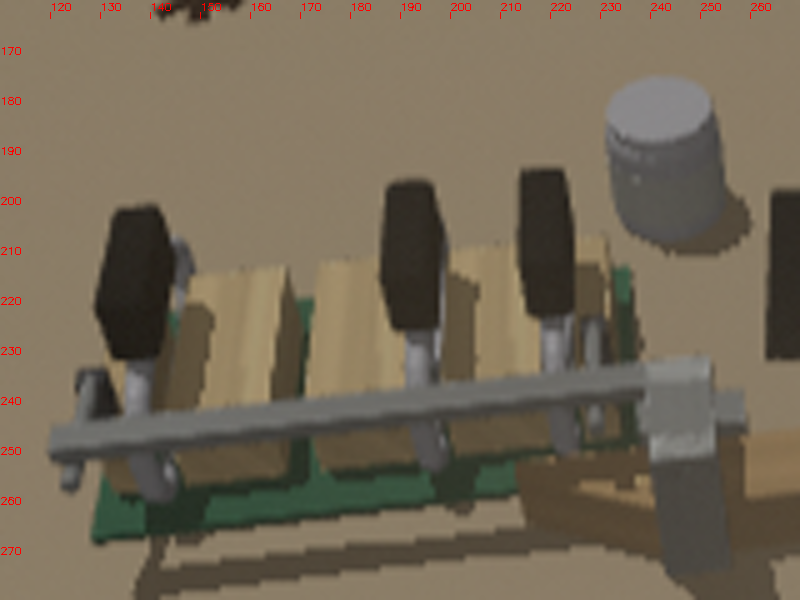

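View pics/wrist7.png

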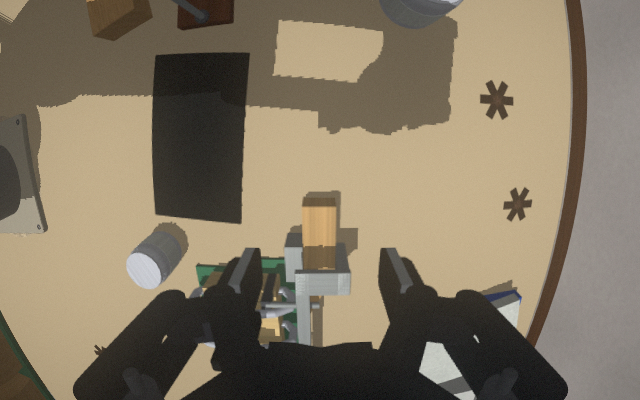

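>>> drive_tool([
  [[-199, 328, 16], -90],
  [[-199, 328, 16], -90],
  [[-199, 328, 16], -90],
  [[-199, 328, 16], -90],
  [[-199, 328, 16], -90],
  [[-199, 328, 16], -90],
  [[-199, 328, 16], -90],
  [[-199, 328, 16], -90],
], fingers=48)

```text
time: 10.18
tool_pos: [443.1, 230.4, 265.1]
tcp_rot: [-180.0, 0.2, 32.5]
ft_force: [1.2, 0.7, -0.7]
finger_gap: 48.0
```

>>> drive_tool([
  [[-26, 42, 2], -33],
  [[-26, 42, 2], -33],
  [[-26, 42, 2], -33],
  [[-26, 42, 2], -33],
  [[-26, 42, 2], -33],
  [[-26, 42, 2], -33],
  [[-26, 42, 2], -33],
  [[-26, 42, 2], -33],
])

```text
time: 10.85
tool_pos: [418.6, 271.5, 268.1]
tcp_rot: [179.9, 0.1, 0.0]
ft_force: [1.1, -0.8, 0.2]
finger_gap: 48.3
```

Run:
```python
from h import *
from bench import r
w=snap("wrist","8")
s=r.sense();print(s['time'],s['tool_pos'],s['tcp_rot'],s['joint_pos'])
```

```text
10.9 [418.68440553 271.67397565 268.3593989 ] [1.79959674e+02 6.39567871e-02 1.60378886e-03] [ 2.70952246e+01 -8.60636265e+00  9.96723502e+01 -6.77316277e-03
  8.90093172e+01  1.17093720e+02]
```

View pics/wrist8.png

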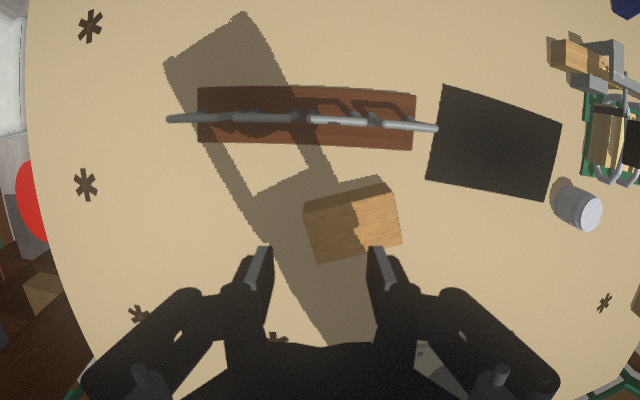

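Run:
```python
from h import *
w=load("wrist","8");crop(w,160,80,150,75,5,"pics/w8a.png",10);crop(w,300,80,150,75,5,"pics/w8b.png",10)
```

```text
(no output)
```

View pics/w8a.png

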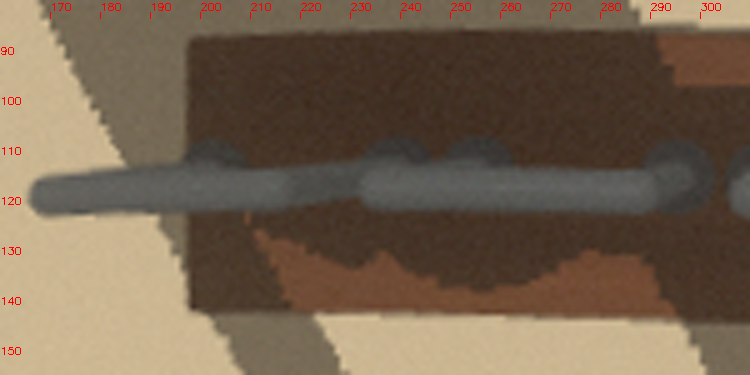

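View pics/w8b.png

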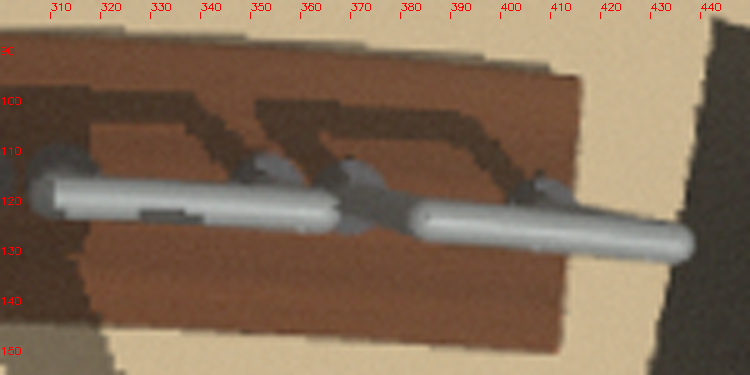

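Run:
```python
from h import *
np.set_printoptions(precision=1,suppress=True)
w=load("wrist","8");print(w.t)
for e,p,q in [(3,(166.4,119.4),(217.6,118)),(2,(232.4,117.4),(291.6,118)),(1,(306.4,118.6),(367,122)),(0,(382.4,123.6),(438.6,128.6))]:
    P=onz(w,[p,q],110);print(e,P.ravel(),P.mean(0))
print(onz(w,[(197.5,87.5),(198,142),(416,95.5),(411.5,150.5)],18))
```

```text
[495.9 272.5 388.2]
3 [490.8 420.5 110.  488.3 366.5 110. ] [489.5 393.5 110. ]
2 [488.  352.1 110.  485.6 297.6 110. ] [486.8 324.9 110. ]
1 [484.9 284.4 110.  482.3 230.2 110. ] [483.6 257.3 110. ]
0 [481.3 216.  110.  479.2 161.2 110. ] [480.2 188.6 110. ]
[[525.8 423.2  18. ]
 [457.1 425.8  18. ]
 [512.9 156.   18. ]
 [444.5 159.   18. ]]
```

>>> drive_tool([
  [[-6, -537, -18], -3.2],
  [[-6, -537, -18], -3.2],
  [[-6, -537, -18], -3.2],
  [[-6, -537, -18], -3.2],
  [[-6, -537, -18], -3.2],
  [[-6, -537, -18], -3.2],
  [[-6, -537, -18], -3.2],
  [[-6, -537, -18], -3.2],
])

```text
time: 11.57
tool_pos: [414.4, -63.0, 258.0]
tcp_rot: [180.0, -0.0, -3.2]
ft_force: [2.0, 1.1, 0.5]
finger_gap: 48.1
```

>>> drive_tool([
  [[-2, -203, -7], 0],
  [[-2, -203, -7], 0],
  [[-2, -203, -7], 0],
  [[-2, -203, -7], 0],
  [[-2, -203, -7], 0],
  [[-2, -203, -7], 0],
  [[-2, -203, -7], 0],
  [[-2, -203, -7], 0],
])

```text
time: 12.23
tool_pos: [412.6, -263.8, 250.6]
tcp_rot: [-179.9, 0.0, -3.3]
ft_force: [0.7, 0.2, -0.5]
finger_gap: 48.2
```

Run:
```python
from h import *
from bench import r
w=snap("wrist","9")
s=r.sense();print(s['time'],s['tool_pos'],s['tcp_rot'],s['joint_pos'],w.t)
crop(w,120,0,420,200,2,"pics/w9.png",20)
```

```text
12.2833 [ 412.90022516 -263.22121631  250.7857898 ] [-1.79963213e+02  1.75255712e-02 -3.25206238e+00] [-3.85331485e+01 -9.76401896e+00  1.02533567e+02  1.99302676e-02
  8.72660064e+01  5.47179627e+01] [ 489.74271342 -267.49346124  370.81207916]
```

View pics/w9.png

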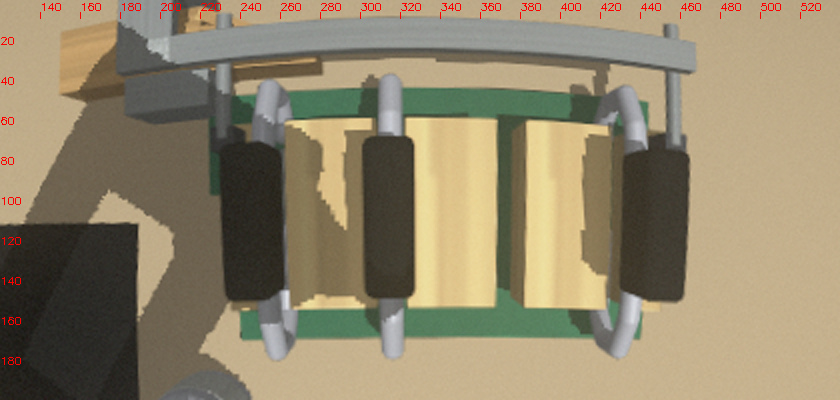

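Run:
```python
from h import *
np.set_printoptions(precision=1,suppress=True)
w=load("wrist","9")
g=w.px.max(2).astype(np.uint8); m=(g<62).astype(np.uint8); m[:, :205]=0; m[160:]=0;m[:60]=0
n,l,st,ce=cv2.connectedComponentsWithStats(m)
C=np.array([490,-294.3]);th=np.radians(-3.2);R=np.array([[np.cos(th),-np.sin(th)],[np.sin(th),np.cos(th)]])
for i in range(1,n):
    if st[i,4]>800:
        ys,xs=np.nonzero(l==i)
        rc=cv2.minAreaRect(np.c_[xs,ys].astype(np.float32)); bx=cv2.boxPoints(rc)
        print(st[i],bx.ravel()); P=onz(w,bx,110); print((P[:,:2]-C)@R)
q=lambda x,y:(120+x/2,y/2)
for n,(f,b) in {"h3":((268,80),(277,358)),"h2":((390,74),(393,358)),"h0":((628,86),(616,357))}.items():
    P=onz(w,[q(*f),q(*b)],40);print(n,((P[:,:2]-C)@R).ravel())
print("bar inner edge",((onz(w,[q(390,40),q(270,50),q(610,54)],84)[:,:2]-C)@R))
```

```text
[ 225   63   37   87 2454] [223.8  64.1 258.1  60.4 267.4 147.4 233.1 151. ]
[[ 38.3 108.6]
 [ 39.1  78.5]
 [-35.7  72.1]
 [-38.1 102.8]]
h3 [ 73.3  96.9 -80.   95.7]
h2 [ 73.9  32.1 -80.5  31.2]
h0 [ 74.7 -97.6 -79.2 -96. ]
bar inner edge [[ 80.6  31.4]
 [ 78.2  86.8]
 [ 79.8 -72.2]]
```

>>> drive_tool([
  [[35, 22, -20], 0],
  [[70, 45, -40], 0],
  [[95.5, 61.3, -60], 0],
  [[95.5, 61.3, -95], 0],
  [[95.5, 61.3, -125], 0],
  [[95.5, 61.3, -145], 0],
  [[95.5, 61.3, -155], 0],
  [[95.5, 61.3, -155], 0],
], fingers=46)

```text
time: 12.95
tool_pos: [506.9, -200.4, 93.4]
tcp_rot: [-179.9, 0.2, -3.2]
ft_force: [-0.4, 0.7, 0.5]
finger_gap: 46.0
```

>>> drive_tool([
  [[0, 0, 0], 0],
  [[0, 0, 0], 0],
  [[0, 0, 0], 0],
  [[0, 0, 0], 0],
  [[0, 0, 0], 0],
  [[0, 0, 0], 0],
  [[0, 0, 0], 0],
  [[0, 0, 0], 0],
], fingers=8, squeeze=100)

```text
time: 13.62
tool_pos: [510.1, -203.3, 98.5]
tcp_rot: [179.9, -0.2, -3.3]
ft_force: [0.1, 0.6, 7.7]
finger_gap: 20.5
```

>>> drive_tool([
  [[-1, 0, 5], 0],
  [[-2, 0, 12], 0],
  [[-2, 0, 20], 0],
  [[-2, 0, 30], 0],
  [[-2, 0, 45], 0],
  [[-2, 0, 70], 0],
  [[-2, 0, 100], 0],
  [[-2, 0, 130], 0],
])

```text
time: 14.28
tool_pos: [505.9, -202.4, 227.5]
tcp_rot: [-180.0, 0.0, -3.3]
ft_force: [-0.4, -0.7, -1.6]
finger_gap: 21.1
```

Run:
```python
from h import *
from bench import r
a=snap("scene","10");b=snap("side","10");w=snap("wrist","10")
s=r.sense();print(s['time'],s['tool_pos'],s['tcp_rot'],s['ft_force'])
crop(a,100,110,200,170,4,"pics/s10.png",20)
crop(b,280,60,200,150,4,"pics/d10.png",20)
```

```text
14.4333 [ 508.29759802 -203.60031389  230.51749217] [179.82660763  -0.38370929  -3.31192532] [ 0.3604876 -0.2824763 -1.5798294]
```

View pics/s10.png

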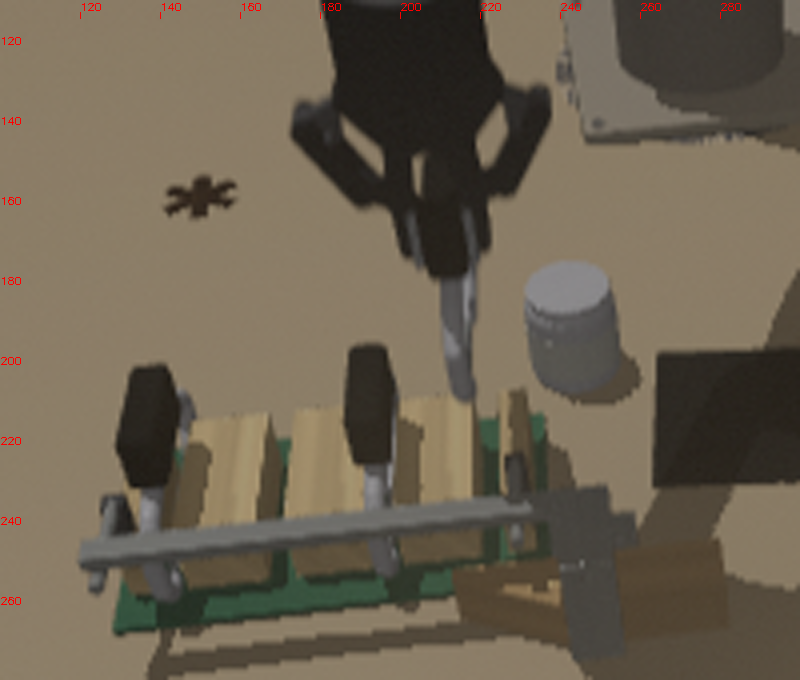

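View pics/d10.png

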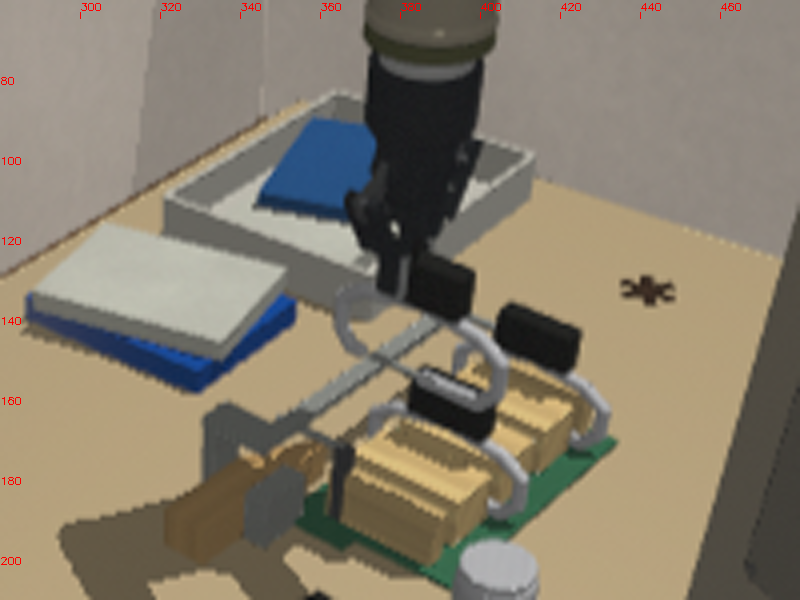

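View pics/wrist10.png

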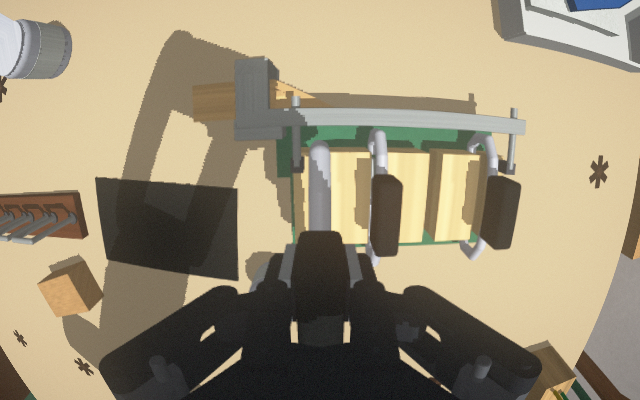

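Run:
```python
from h import *
np.set_printoptions(precision=1,suppress=True)
from bench import r
w=load("wrist","10");s=r.sense();t=s['tool_pos']
crop(w,270,130,100,180,4,"pics/w10.png",10)
print(t,w.t)
for z in (-60,-46,-36): print(z,onz(w,[(319,142)],t[2]+z)[0]-t)
print(s['time'])
```

```text
[ 508.3 -203.6  230.5] [ 585.2 -207.1  354.7]
-60 [ 57.7  -2.5 -60. ]
-46 [ 59.2  -2.6 -46. ]
-36 [ 60.2  -2.7 -36. ]
14.4333
```

View pics/w10.png

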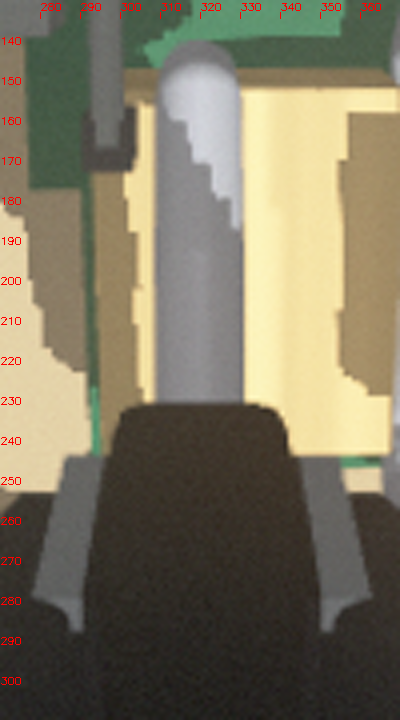

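>>> drive_tool([
  [[-18, 320, 0], 0.6],
  [[-18, 320, 0], 0.6],
  [[-18, 320, 0], 0.6],
  [[-18, 320, 0], 0.6],
  [[-18, 320, 0], 0.6],
  [[-18, 320, 0], 0.6],
  [[-18, 320, 0], 0.6],
  [[-18, 320, 0], 0.6],
])

```text
time: 15.1
tool_pos: [486.9, 120.5, 225.0]
tcp_rot: [-180.0, 0.1, -2.6]
ft_force: [1.3, -0.1, -1.1]
finger_gap: 20.6
```

>>> drive_tool([
  [[-14, 277, 0], 0],
  [[-14, 277, 0], 0],
  [[-14, 277, 0], 0],
  [[-14, 277, 0], 0],
  [[-14, 277, 0], 0],
  [[-14, 277, 0], 0],
  [[-14, 277, 0], 0],
  [[-14, 277, 0], 0],
])

```text
time: 15.77
tool_pos: [472.2, 399.1, 224.2]
tcp_rot: [-180.0, 0.1, -2.5]
ft_force: [0.2, -0.6, -1.9]
finger_gap: 20.9
```

>>> drive_tool([
  [[0, 0, 0], 0],
  [[0, 0, 0], 0],
  [[0, 0, 0], 0],
  [[0, 0, 0], 0],
  [[0, 0, 0], 0],
  [[0, 0, 0], 0],
  [[0, 0, 0], 0],
  [[0, 0, 0], 0],
])

```text
time: 16.43
tool_pos: [474.6, 394.1, 226.1]
tcp_rot: [-180.0, -0.0, -2.7]
ft_force: [0.1, 1.1, -1.5]
finger_gap: 20.5
```

Run:
```python
from h import *
from bench import r
a=snap("scene","11");b=snap("side","11");w=snap("wrist","11")
s=r.sense();print(s['time'],s['tool_pos'],s['tcp_rot'],s['ft_force'])
crop(a,340,110,150,120,5,"pics/s11.png",20)
crop(b,190,130,180,160,4,"pics/d11.png",20)
```

```text
16.5833 [474.47153922 394.34615638 226.02826853] [-1.79995905e+02 -2.33275648e-03 -2.71585985e+00] [-0.89727558  0.34864303 -1.35161423]
```

View pics/s11.png

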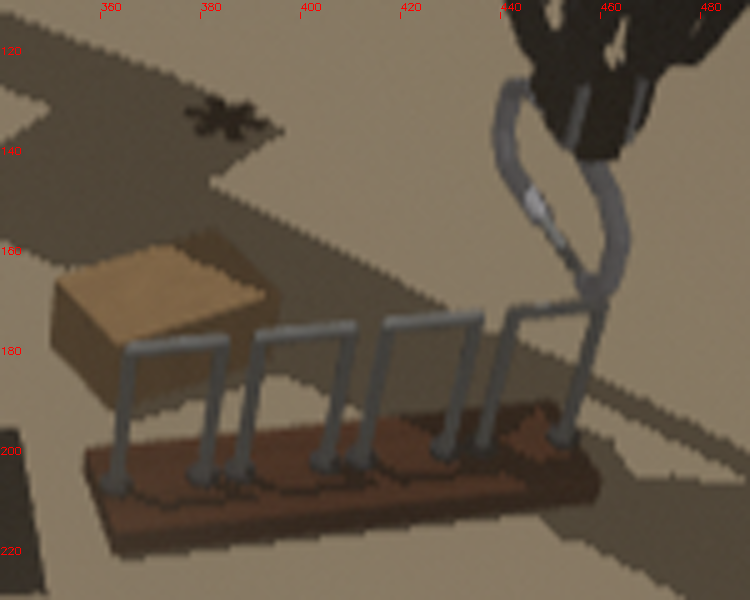

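View pics/d11.png

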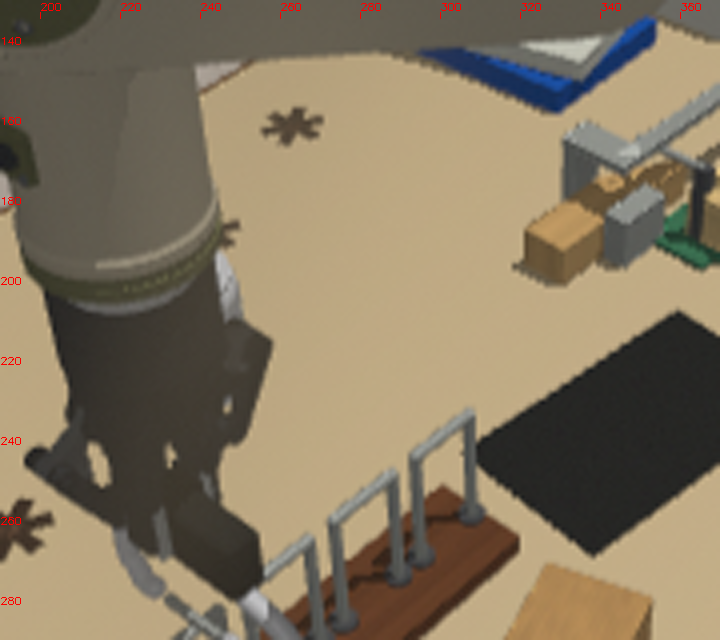

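View pics/wrist11.png

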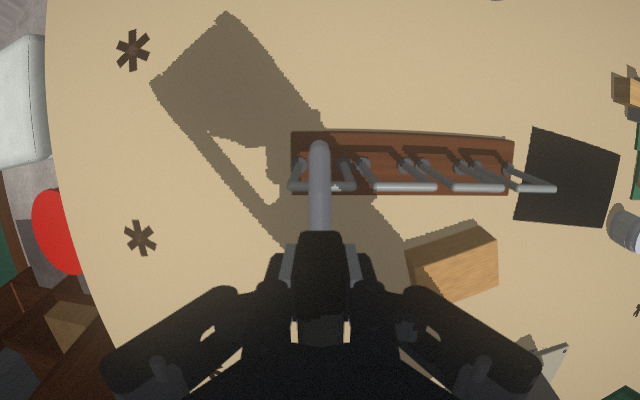

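>>> drive_tool([
  [[0, 0, -8], 0],
  [[0, 0, -14], 0],
  [[0, 0, -20], 0],
  [[0, 0, -26], 0],
  [[0, 0, -31], 0],
  [[0, 0, -36], 0],
  [[0, 0, -36], 0],
  [[0, 0, -36], 0],
], squeeze=115)

```text
time: 17.25
tool_pos: [474.0, 394.2, 189.6]
tcp_rot: [180.0, 0.1, -2.7]
ft_force: [-2.4, -1.3, 0.9]
finger_gap: 20.8
```

>>> drive_tool([
  [[0, 0, -5], 0],
  [[0, 0, -10], 0],
  [[0, 0, -15], 0],
  [[0, 0, -20], 0],
  [[0, 0, -25], 0],
  [[0, 0, -30], 0],
  [[0, 0, -30], 0],
  [[0, 0, -30], 0],
])

```text
time: 17.92
tool_pos: [474.1, 394.0, 158.9]
tcp_rot: [179.9, 0.1, -2.7]
ft_force: [0.5, -0.0, -1.3]
finger_gap: 20.5
```

Run:
```python
from h import *
from bench import r
a=snap("scene","12");b=snap("side","12");w=snap("wrist","12")
s=r.sense();print(s['time'],s['tool_pos'],s['tcp_rot'],s['ft_force'])
crop(a,400,110,90,110,7,"pics/s12.png",20)
crop(w,270,130,100,180,4,"pics/w12.png",20)
```

```text
18.0667 [474.69238014 394.48476775 160.2535657 ] [-1.79982917e+02 -2.57029236e-02 -2.71605623e+00] [-0.1418132  -0.1796812  -1.73942614]
```

View pics/s12.png

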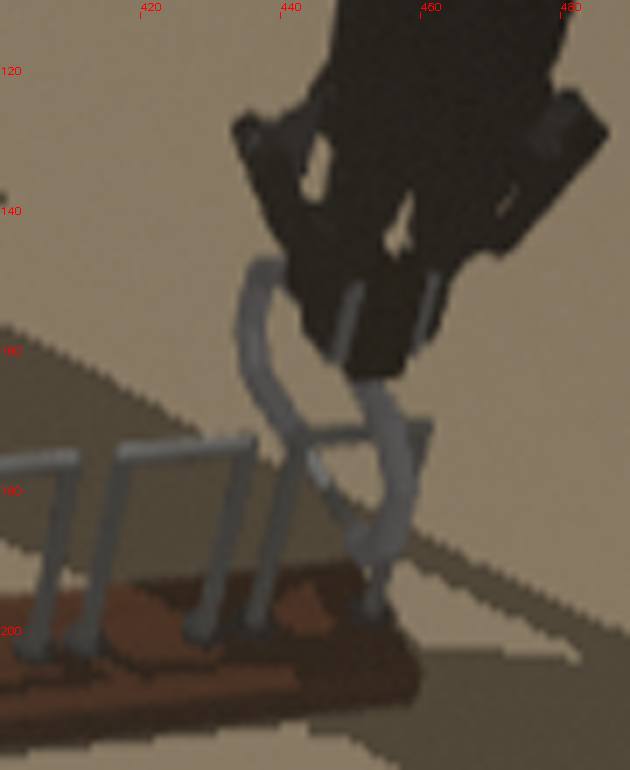

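View pics/w12.png

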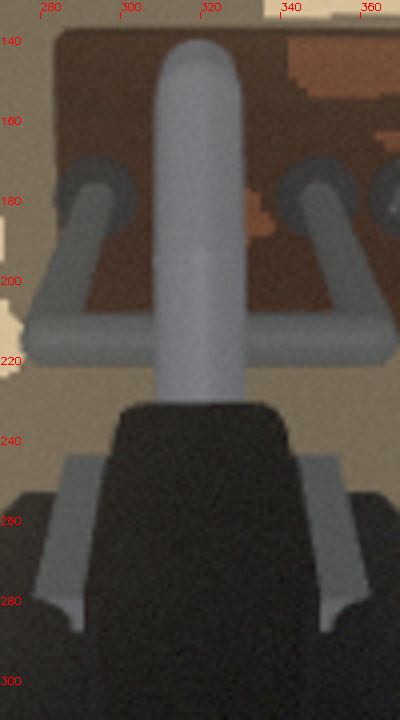

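>>> drive_tool([
  [[0, 0, -5], 0],
  [[0, 0, -10], 0],
  [[0, 0, -10], 0],
  [[0, 0, -10], 0],
  [[0, 0, -10], 0],
  [[0, 0, -10], 0],
  [[0, 0, -10], 0],
  [[0, 0, -10], 0],
])

```text
time: 18.73
tool_pos: [475.1, 394.9, 151.4]
tcp_rot: [-179.9, -0.1, -2.7]
ft_force: [-1.1, -1.0, 8.4]
finger_gap: 20.5
```

>>> drive_tool([
  [[0, 0, 0], 0],
  [[0, 0, 0], 0],
  [[0, 0, 0], 0],
  [[0, 0, 0], 0],
  [[0, 0, 0], 0],
  [[0, 0, 0], 0],
  [[0, 0, 0], 0],
  [[0, 0, 0], 0],
], fingers=46)

```text
time: 19.4
tool_pos: [474.4, 394.4, 149.9]
tcp_rot: [180.0, 0.0, -2.7]
ft_force: [-0.1, -0.1, 0.5]
finger_gap: 45.9
```

>>> drive_tool([
  [[0, 0, 15], 0],
  [[0, 0, 40], 0],
  [[0, 0, 70], 0],
  [[0, 0, 100], 0],
  [[0, 0, 110], 0],
  [[0, 0, 110], 0],
  [[0, 0, 110], 0],
  [[0, 0, 110], 0],
])

```text
time: 20.07
tool_pos: [473.8, 394.0, 258.0]
tcp_rot: [179.9, 0.1, -2.7]
ft_force: [0.1, -0.1, -0.6]
finger_gap: 46.2
```

Run:
```python
from h import *
from bench import r
a=snap("scene","13");b=snap("side","13");w=snap("wrist","13")
s=r.sense();print(s['time'],s['tool_pos'],s['tcp_rot'],s['ft_force'])
crop(a,340,110,150,120,5,"pics/s13.png",20)
crop(b,190,210,180,130,4,"pics/d13.png",20)
```

```text
20.2167 [473.70234637 393.87031884 257.71634582] [ 1.79879218e+02  1.56978380e-01 -2.71032276e+00] [-0.07487982 -0.00312886 -0.28124232]
```

View pics/s13.png

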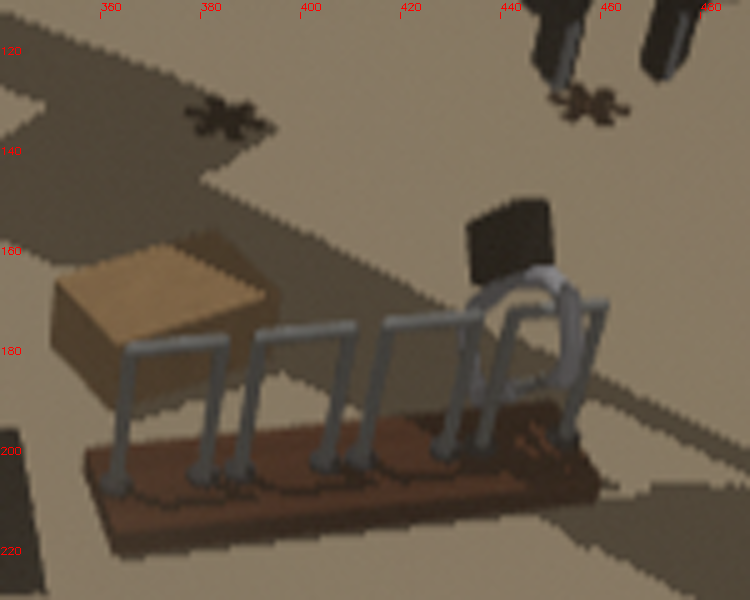

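View pics/d13.png

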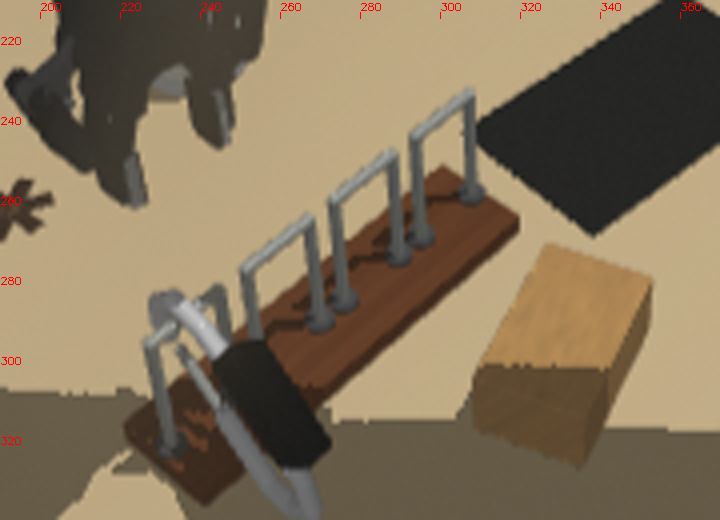

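View pics/wrist13.png

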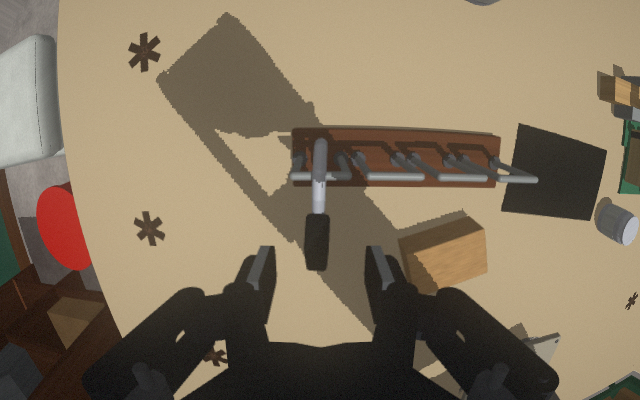

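Run:
```python
from h import *
np.set_printoptions(precision=1,suppress=True)
b=load("side","13");a=load("scene","13")
crop(b,215,270,70,90,8,"pics/d13b.png",10)
def ony(c,uv,y):
    d=ray(c,uv)[0];return c.t+d*(y-c.t[1])/d[1]
for p in [(231,284),(265,338),(271,320),(245,295)]: print(p,ony(b,p,394))
```

```text
(231, 284) [502.5 394.  116.9]
(265, 338) [414.6 394.   -5.3]
(271, 320) [386.5 394.   88.7]
(245, 295) [459.9 394.  113. ]
```

View pics/d13b.png

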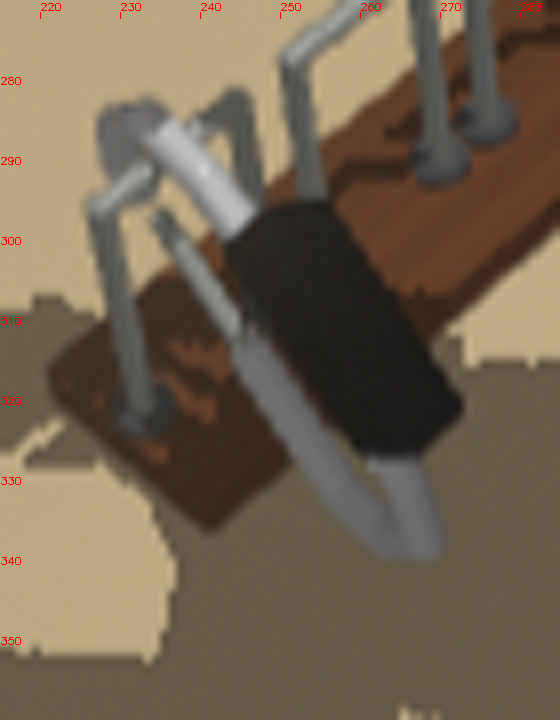

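>>> drive_tool([
  [[15, -320, -15], -0.6],
  [[15, -320, -15], -0.6],
  [[15, -320, -15], -0.6],
  [[15, -320, -15], -0.6],
  [[15, -320, -15], -0.6],
  [[15, -320, -15], -0.6],
  [[15, -320, -15], -0.6],
  [[15, -320, -15], -0.6],
])

```text
time: 20.88
tool_pos: [488.6, 71.3, 243.8]
tcp_rot: [179.9, 0.1, -3.4]
ft_force: [0.8, -0.1, 0.1]
finger_gap: 46.0
```

>>> drive_tool([
  [[15, -320, -15], 0],
  [[15, -320, -15], 0],
  [[15, -320, -15], 0],
  [[15, -320, -15], 0],
  [[15, -320, -15], 0],
  [[15, -320, -15], 0],
  [[15, -320, -15], 0],
  [[15, -320, -15], 0],
])

```text
time: 21.55
tool_pos: [503.4, -248.8, 228.5]
tcp_rot: [180.0, 0.1, -3.4]
ft_force: [0.3, 0.9, -0.5]
finger_gap: 45.7
```

>>> drive_tool([
  [[0, -18, 0], 0],
  [[0, -18, 0], 0],
  [[0, -18, 0], 0],
  [[0, -18, 0], 0],
  [[0, -18, 0], 0],
  [[0, -18, 0], 0],
  [[0, -18, 0], 0],
  [[0, -18, 0], 0],
])

```text
time: 22.22
tool_pos: [504.7, -262.9, 230.2]
tcp_rot: [180.0, -0.0, -3.2]
ft_force: [0.7, 0.1, -0.6]
finger_gap: 46.2
```

Run:
```python
from h import *
from bench import r
a=snap("scene","14");b=snap("side","14");w=snap("wrist","14")
s=r.sense();print(s['time'],s['tool_pos'],s['tcp_rot'],s['ft_force'])
crop(a,100,110,400,170,2,"pics/s14.png",20)
```

```text
22.3667 [ 504.58647974 -263.30021912  230.12759138] [ 1.79992389e+02 -1.40138458e-02 -3.28121961e+00] [-0.54296715  0.49279957  0.12706067]
```

View pics/s14.png

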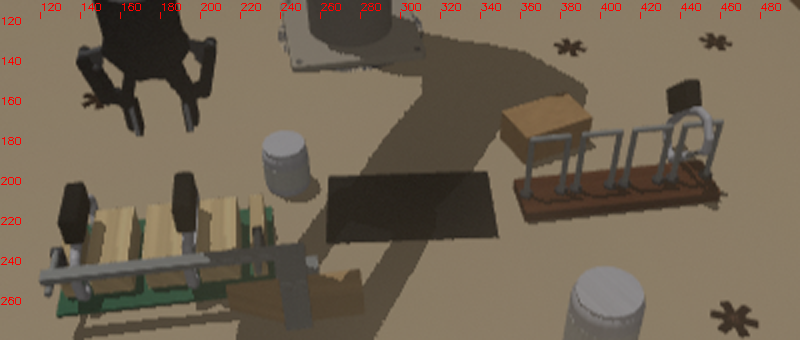

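View pics/wrist14.png

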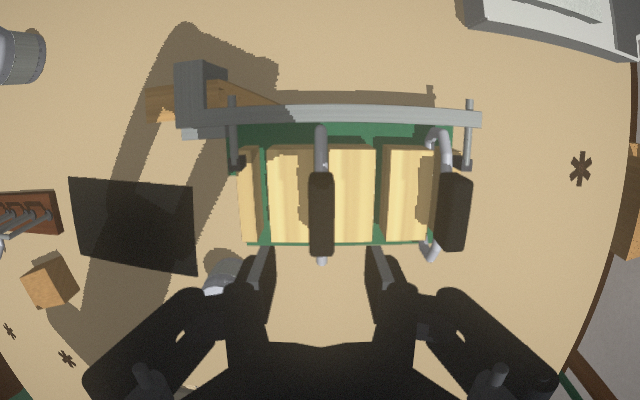

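View pics/side14.png

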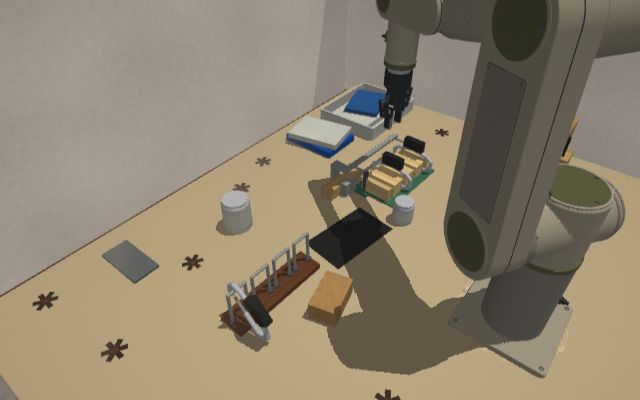

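>>> drive_tool([
  [[0, -0.8, -30], 0],
  [[0, -0.8, -60], 0],
  [[0, -0.8, -90], 0],
  [[0, -0.8, -115], 0],
  [[0, -0.8, -128], 0],
  [[0, -0.8, -134], 0],
  [[0, -0.8, -134], 0],
  [[0, -0.8, -134], 0],
])

```text
time: 23.03
tool_pos: [505.2, -264.9, 97.3]
tcp_rot: [180.0, -0.1, -3.3]
ft_force: [-0.4, -0.2, 0.5]
finger_gap: 46.3
```

>>> drive_tool([
  [[0, 0, 0], 0],
  [[0, 0, 0], 0],
  [[0, 0, 0], 0],
  [[0, 0, 0], 0],
  [[0, 0, 0], 0],
  [[0, 0, 0], 0],
  [[0, 0, 0], 0],
  [[0, 0, 0], 0],
], fingers=8, squeeze=100)

```text
time: 23.7
tool_pos: [505.9, -265.2, 98.3]
tcp_rot: [179.9, -0.2, -3.3]
ft_force: [0.2, 1.0, 5.7]
finger_gap: 20.8
```

>>> drive_tool([
  [[-1, 0, 5], 0],
  [[-2, 0, 12], 0],
  [[-2, 0, 20], 0],
  [[-2, 0, 30], 0],
  [[-2, 0, 45], 0],
  [[-2, 0, 70], 0],
  [[-2, 0, 100], 0],
  [[-2, 0, 130], 0],
])

```text
time: 24.37
tool_pos: [502.0, -264.1, 227.5]
tcp_rot: [-180.0, 0.0, -3.3]
ft_force: [1.4, -1.0, -2.3]
finger_gap: 20.8
```

>>> drive_tool([
  [[0, 0, 0], 0],
  [[0, 0, 0], 0],
  [[0, 0, 0], 0],
  [[0, 0, 0], 0],
  [[0, 0, 0], 0],
  [[0, 0, 0], 0],
  [[0, 0, 0], 0],
  [[0, 0, 0], 0],
])

```text
time: 25.03
tool_pos: [502.2, -264.2, 225.3]
tcp_rot: [-180.0, 0.1, -3.3]
ft_force: [-0.0, -0.2, -1.9]
finger_gap: 20.6
```

Run:
```python
from h import *
from bench import r
np.set_printoptions(precision=1,suppress=True)
w=snap("wrist","15");b=snap("side","15")
s=r.sense();t=s['tool_pos'];print(s['time'],s['tool_pos'],s['tcp_rot'],s['ft_force'])
m=w.px.astype(int)
crop(w,270,110,100,180,4,"pics/w15.png",10)
crop(b,280,60,200,150,4,"pics/d15.png",20)
print(onz(w,[(319,142),(319,140),(319,144)],t[2]-46)-t)
```

```text
25.1333 [ 502.4 -264.3  225.7] [-180.     0.    -3.3] [-0.2  1.1 -2.2]
[[ 58.   -1.8 -46. ]
 [ 59.   -1.9 -46. ]
 [ 56.9  -1.7 -46. ]]
```

View pics/w15.png

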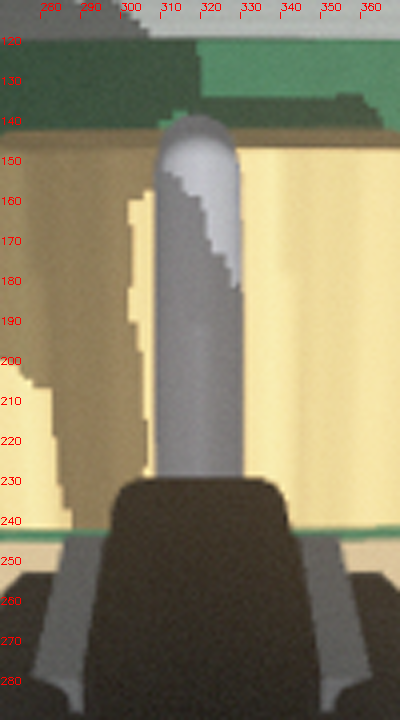

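View pics/d15.png

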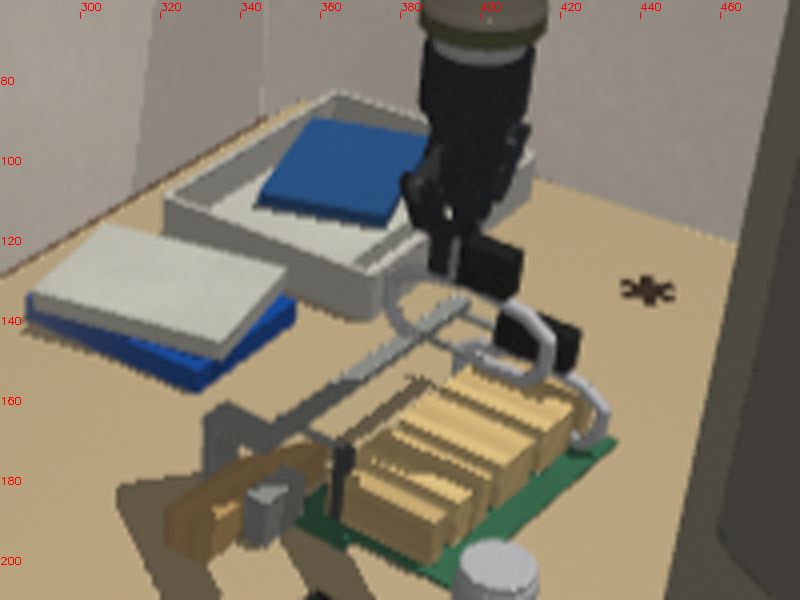

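>>> drive_tool([
  [[-17, 320, 0], 0.6],
  [[-17, 320, 0], 0.6],
  [[-17, 320, 0], 0.6],
  [[-17, 320, 0], 0.6],
  [[-17, 320, 0], 0.6],
  [[-17, 320, 0], 0.6],
  [[-17, 320, 0], 0.6],
  [[-17, 320, 0], 0.6],
])

```text
time: 25.8
tool_pos: [484.8, 58.8, 226.3]
tcp_rot: [-179.9, -0.0, -2.6]
ft_force: [1.4, -0.5, -1.8]
finger_gap: 20.7
```

>>> drive_tool([
  [[-14, 270, 0], 0],
  [[-14, 270, 0], 0],
  [[-14, 270, 0], 0],
  [[-14, 270, 0], 0],
  [[-14, 270, 0], 0],
  [[-14, 270, 0], 0],
  [[-14, 270, 0], 0],
  [[-14, 270, 0], 0],
])

```text
time: 26.47
tool_pos: [470.3, 330.0, 225.8]
tcp_rot: [-179.9, 0.0, -2.5]
ft_force: [0.8, 0.6, -1.4]
finger_gap: 21.2
```

>>> drive_tool([
  [[0, 0, 0], 0],
  [[0, 0, 0], 0],
  [[0, 0, 0], 0],
  [[0, 0, 0], 0],
  [[0, 0, 0], 0],
  [[0, 0, 0], 0],
  [[0, 0, 0], 0],
  [[0, 0, 0], 0],
])

```text
time: 27.13
tool_pos: [471.6, 325.3, 226.1]
tcp_rot: [-180.0, -0.0, -2.7]
ft_force: [-0.0, 0.5, -1.8]
finger_gap: 20.8
```

Run:
```python
from h import *
from bench import r
w=snap("wrist","16")
s=r.sense();print(s['time'],s['tool_pos'],s['tcp_rot'],s['ft_force'])
```

```text
27.1833 [471.54326229 325.42886725 226.03865916] [-1.79995604e+02 -6.02680711e-03 -2.72811371e+00] [ 0.27056789 -0.82329131 -1.40557629]
```

View pics/wrist16.png

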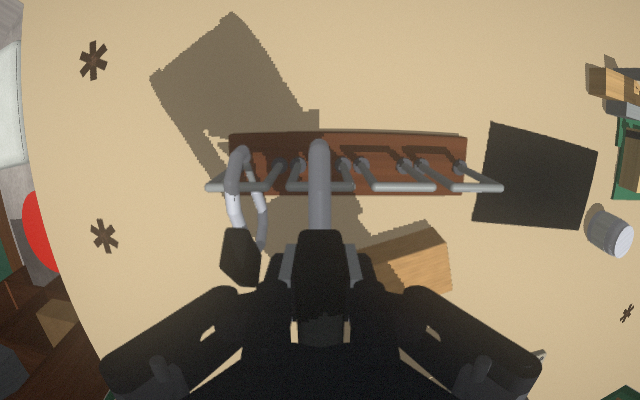

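>>> drive_tool([
  [[0, 0, -8], 0],
  [[0, 0, -14], 0],
  [[0, 0, -20], 0],
  [[0, 0, -26], 0],
  [[0, 0, -31], 0],
  [[0, 0, -36], 0],
  [[0, 0, -36], 0],
  [[0, 0, -36], 0],
], squeeze=115)

```text
time: 27.85
tool_pos: [470.9, 325.5, 189.6]
tcp_rot: [180.0, 0.1, -2.7]
ft_force: [-1.8, -1.0, 1.4]
finger_gap: 20.3
```

>>> drive_tool([
  [[0, 0, -5], 0],
  [[0, 0, -10], 0],
  [[0, 0, -15], 0],
  [[0, 0, -20], 0],
  [[0, 0, -25], 0],
  [[0, 0, -30], 0],
  [[0, 0, -30], 0],
  [[0, 0, -30], 0],
])

```text
time: 28.52
tool_pos: [471.1, 325.2, 158.9]
tcp_rot: [179.9, 0.1, -2.7]
ft_force: [-0.1, -0.3, -1.4]
finger_gap: 20.5
```

Run:
```python
from h import *
from bench import r
a=snap("scene","17");w=snap("wrist","17")
s=r.sense();print(s['time'],s['tool_pos'],s['tcp_rot'],s['ft_force'])
crop(a,380,110,100,110,7,"pics/s17.png",20)
```

```text
28.6167 [471.57870723 325.56776805 159.94204183] [ 1.79998023e+02 -6.93052410e-03 -2.71433974e+00] [ 0.44717382  0.65808623 -1.48845901]
```

View pics/s17.png

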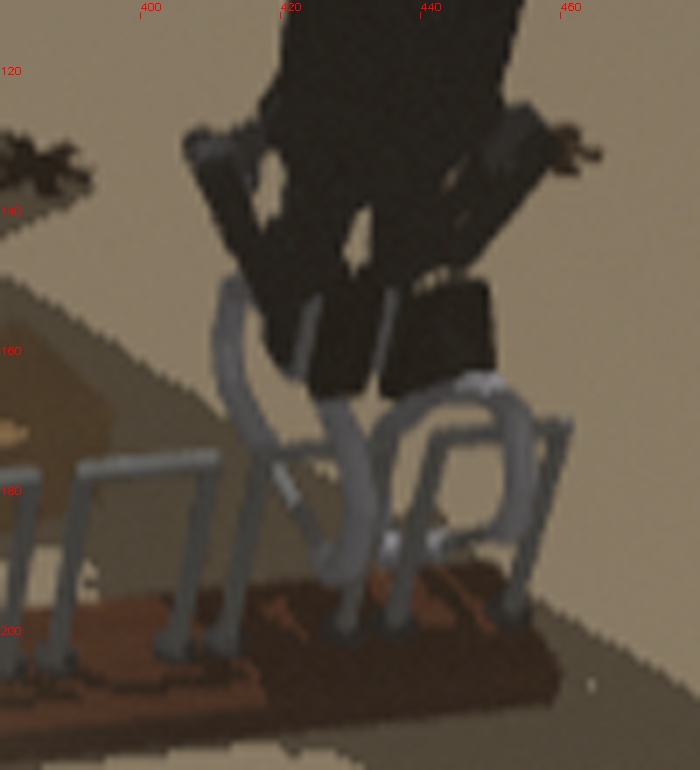

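View pics/wrist17.png

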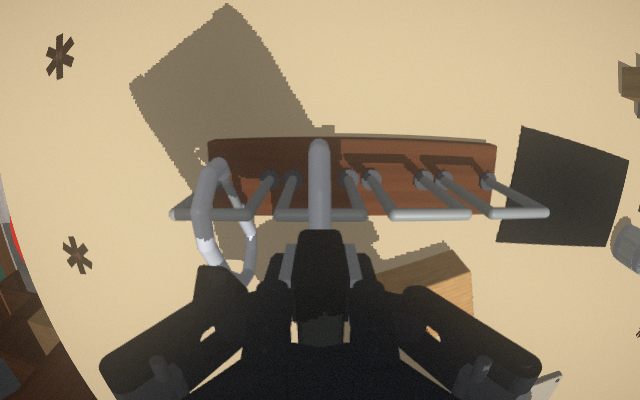

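>>> drive_tool([
  [[0, 0, -5], 0],
  [[0, 0, -10], 0],
  [[0, 0, -10], 0],
  [[0, 0, -10], 0],
  [[0, 0, -10], 0],
  [[0, 0, -10], 0],
  [[0, 0, -10], 0],
  [[0, 0, -10], 0],
])

```text
time: 29.28
tool_pos: [472.1, 326.0, 151.1]
tcp_rot: [-179.9, -0.1, -2.7]
ft_force: [-2.2, -0.1, 5.0]
finger_gap: 20.9
```

>>> drive_tool([
  [[0, 0, 0], 0],
  [[0, 0, 0], 0],
  [[0, 0, 0], 0],
  [[0, 0, 0], 0],
  [[0, 0, 0], 0],
  [[0, 0, 0], 0],
  [[0, 0, 0], 0],
  [[0, 0, 0], 0],
], fingers=34)

```text
time: 29.95
tool_pos: [471.5, 325.6, 149.9]
tcp_rot: [180.0, 0.0, -2.7]
ft_force: [0.2, 0.9, 0.1]
finger_gap: 34.2
```

>>> drive_tool([
  [[0, 0, 15], 0],
  [[0, 0, 40], 0],
  [[0, 0, 70], 0],
  [[0, 0, 100], 0],
  [[0, 0, 110], 0],
  [[0, 0, 110], 0],
  [[0, 0, 110], 0],
  [[0, 0, 110], 0],
])

```text
time: 30.62
tool_pos: [470.8, 325.2, 258.1]
tcp_rot: [179.9, 0.1, -2.7]
ft_force: [0.1, -0.6, -0.7]
finger_gap: 33.9
```

Run:
```python
from h import *
from bench import r
a=snap("scene","18");b=snap("side","18");w=snap("wrist","18")
s=r.sense();print(s['time'],s['tool_pos'],s['tcp_rot'],s['ft_force'])
crop(a,340,110,150,120,5,"pics/s18.png",20)
crop(b,200,220,140,130,5,"pics/d18.png",20)
```

```text
30.7667 [470.66005388 325.14586107 257.84781616] [ 1.79897857e+02  1.61283072e-01 -2.71042762e+00] [ 0.34597442  0.35869148 -1.08161162]
```

View pics/s18.png

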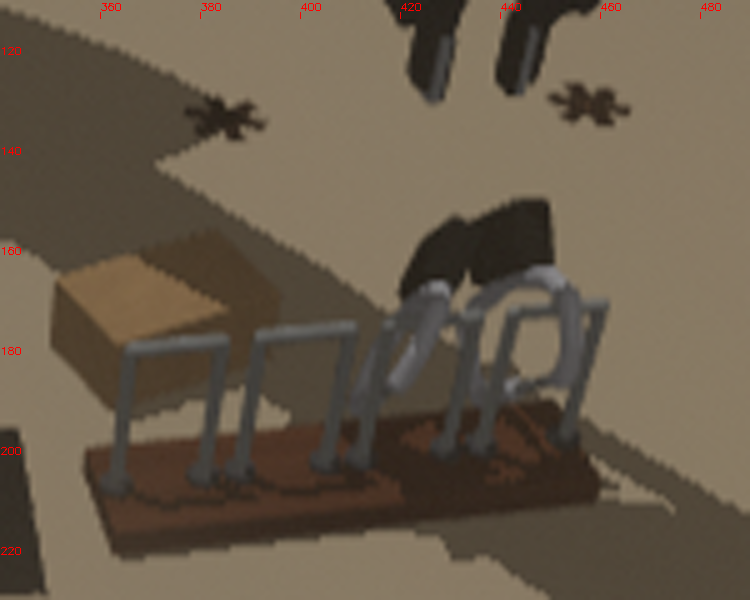

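View pics/d18.png

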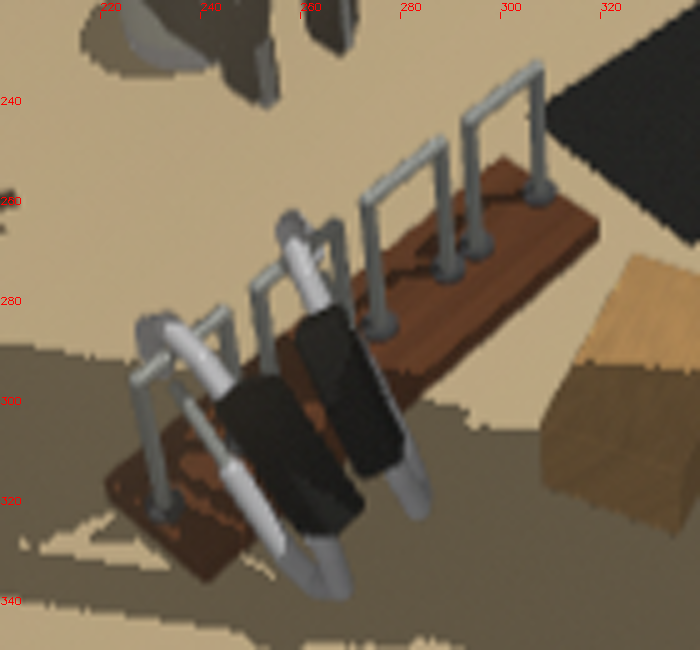

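View pics/wrist18.png

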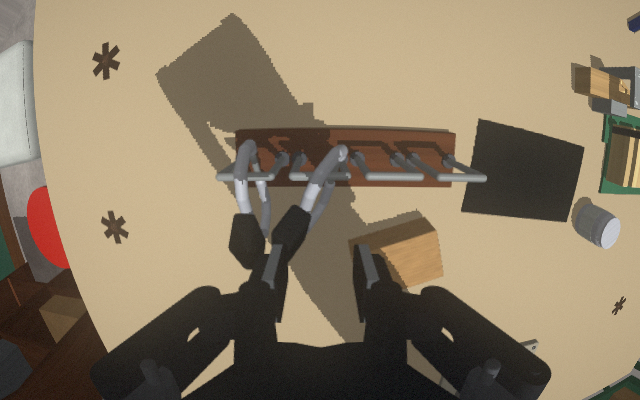

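>>> drive_tool([
  [[12, -320, -10], -0.6],
  [[12, -320, -10], -0.6],
  [[12, -320, -10], -0.6],
  [[12, -320, -10], -0.6],
  [[12, -320, -10], -0.6],
  [[12, -320, -10], -0.6],
  [[12, -320, -10], -0.6],
  [[12, -320, -10], -0.6],
], fingers=46)

```text
time: 31.43
tool_pos: [482.6, 2.5, 248.9]
tcp_rot: [180.0, 0.1, -3.4]
ft_force: [-0.7, 0.3, -0.4]
finger_gap: 46.0
```

>>> drive_tool([
  [[12, -320, -10], 0],
  [[12, -320, -10], 0],
  [[12, -320, -10], 0],
  [[12, -320, -10], 0],
  [[12, -320, -10], 0],
  [[12, -320, -10], 0],
  [[12, -320, -10], 0],
  [[12, -320, -10], 0],
])

```text
time: 32.1
tool_pos: [494.3, -317.6, 238.4]
tcp_rot: [-180.0, 0.1, -3.4]
ft_force: [0.3, 0.2, 0.5]
finger_gap: 46.0
```

>>> drive_tool([
  [[3, -73.5, -10], 0],
  [[3, -73.5, -10], 0],
  [[3, -73.5, -10], 0],
  [[3, -73.5, -10], 0],
  [[3, -73.5, -10], 0],
  [[3, -73.5, -10], 0],
  [[3, -73.5, -10], 0],
  [[3, -73.5, -10], 0],
])

```text
time: 32.77
tool_pos: [498.9, -386.9, 230.5]
tcp_rot: [180.0, -0.0, -3.2]
ft_force: [-0.3, 1.0, -0.4]
finger_gap: 46.5
```

Run:
```python
from h import *
from bench import r
w=snap("wrist","19")
s=r.sense();print(s['time'],s['tool_pos'],s['tcp_rot'],s['ft_force'])
```

```text
32.8167 [ 498.87546681 -387.03938216  230.54218058] [ 1.79972591e+02 -3.65322487e-02 -3.23432077e+00] [ 0.47722971 -0.41902356 -0.95176665]
```

View pics/wrist19.png

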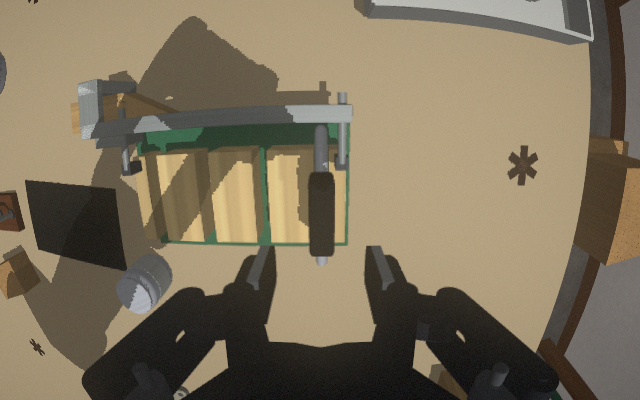

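>>> drive_tool([
  [[0, 0, -30], 0],
  [[0, 0, -60], 0],
  [[0, 0, -90], 0],
  [[0, 0, -115], 0],
  [[0, 0, -128], 0],
  [[0, 0, -134], 0],
  [[0, 0, -134], 0],
  [[0, 0, -134], 0],
])

```text
time: 33.48
tool_pos: [499.2, -388.4, 97.6]
tcp_rot: [179.9, -0.1, -3.3]
ft_force: [0.5, -0.2, 0.4]
finger_gap: 46.0
```

>>> drive_tool([
  [[0, 0, 0], 0],
  [[0, 0, 0], 0],
  [[0, 0, 0], 0],
  [[0, 0, 0], 0],
  [[0, 0, 0], 0],
  [[0, 0, 0], 0],
  [[0, 0, 0], 0],
  [[0, 0, 0], 0],
], fingers=8, squeeze=100)

```text
time: 34.15
tool_pos: [499.7, -388.9, 98.5]
tcp_rot: [179.9, -0.2, -3.3]
ft_force: [-0.1, 0.6, 6.9]
finger_gap: 20.8
```

>>> drive_tool([
  [[-1, 0, 5], 0],
  [[-2, 0, 12], 0],
  [[-2, 0, 20], 0],
  [[-2, 0, 30], 0],
  [[-2, 0, 45], 0],
  [[-2, 0, 70], 0],
  [[-2, 0, 100], 0],
  [[-2, 0, 130], 0],
])

```text
time: 34.82
tool_pos: [496.0, -387.5, 227.4]
tcp_rot: [-180.0, 0.0, -3.3]
ft_force: [1.1, -0.3, -1.3]
finger_gap: 20.7
```

>>> drive_tool([
  [[0, 0, 0], 0],
  [[0, 0, 0], 0],
  [[0, 0, 0], 0],
  [[0, 0, 0], 0],
  [[0, 0, 0], 0],
  [[0, 0, 0], 0],
  [[0, 0, 0], 0],
  [[0, 0, 0], 0],
])

```text
time: 35.48
tool_pos: [496.3, -387.7, 225.3]
tcp_rot: [-180.0, 0.0, -3.3]
ft_force: [0.5, 0.3, -1.2]
finger_gap: 21.1
```

Run:
```python
from h import *
from bench import r
np.set_printoptions(precision=1,suppress=True)
w=snap("wrist","20");b=snap("side","20")
s=r.sense();t=s['tool_pos'];print(s['time'],s['tool_pos'],s['tcp_rot'],s['ft_force'],s['joint_pos'])
crop(w,270,110,100,180,4,"pics/w20.png",10)
crop(b,280,40,200,170,4,"pics/d20.png",20)
```

```text
35.5833 [ 496.4 -387.8  225.7] [-180.     0.    -3.3] [ 0.   0.2 -2.4] [-42.7  12.8  82.1   0.   85.   50.6]
```

View pics/w20.png

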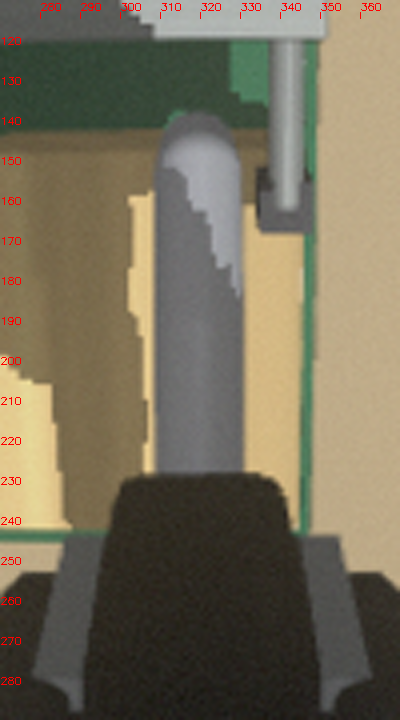

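View pics/d20.png

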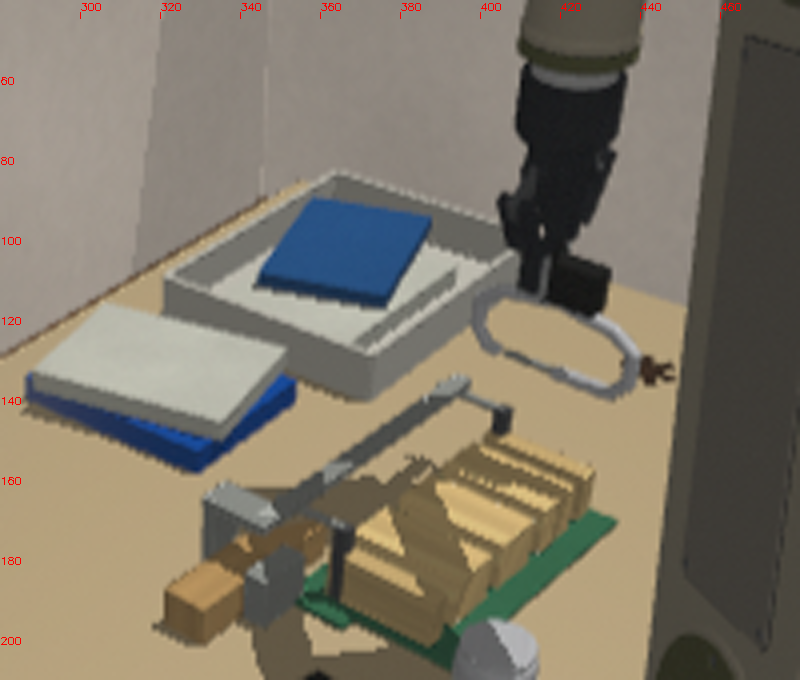

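>>> drive_tool([
  [[0, 20, 0], 7],
  [[0, 40, 0], 14],
  [[0, 60, 0], 21],
  [[0, 80, 0], 28],
  [[0, 100, 0], 35],
  [[0, 120, 0], 42],
  [[0, 140, 0], 49],
  [[0, 160, 0], 57],
])

```text
time: 36.25
tool_pos: [496.4, -227.0, 226.1]
tcp_rot: [180.0, -0.0, 53.2]
ft_force: [0.8, 0.7, -2.0]
finger_gap: 20.8
```

>>> drive_tool([
  [[0, 20, 0], 7],
  [[0, 40, 0], 14],
  [[0, 60, 0], 21],
  [[0, 80, 0], 28],
  [[0, 100, 0], 35],
  [[0, 120, 0], 42],
  [[0, 140, 0], 49],
  [[0, 160, 0], 57],
])

```text
time: 36.92
tool_pos: [496.4, -66.9, 226.2]
tcp_rot: [180.0, 0.0, 109.4]
ft_force: [0.6, -1.1, -1.3]
finger_gap: 20.9
```

>>> drive_tool([
  [[0, 20, 0], 7],
  [[0, 40, 0], 14],
  [[0, 60, 0], 21],
  [[0, 80, 0], 28],
  [[0, 100, 0], 35],
  [[0, 120, 0], 42],
  [[0, 140, 0], 49],
  [[0, 140, 0], 57],
])

```text
time: 37.58
tool_pos: [496.3, 75.2, 226.2]
tcp_rot: [179.9, -0.0, 165.7]
ft_force: [0.2, -0.4, -1.3]
finger_gap: 21.0
```

>>> drive_tool([
  [[0, 40, 0], 7],
  [[0, 80, 0], 9.7],
  [[0, 115.5, 0], 9.7],
  [[0, 115.5, 0], 9.7],
  [[0, 115.5, 0], 9.7],
  [[0, 115.5, 0], 9.7],
  [[0, 115.5, 0], 9.7],
  [[0, 115.5, 0], 9.7],
])

```text
time: 38.25
tool_pos: [496.6, 186.5, 226.0]
tcp_rot: [-180.0, 0.0, 174.8]
ft_force: [-0.4, -0.6, -1.7]
finger_gap: 21.1
```

Run:
```python
from h import *
from bench import r
w=snap("wrist","21");a=snap("scene","21");b=snap("side","21")
s=r.sense();print(s['time'],s['tool_pos'],s['tcp_rot'],s['ft_force'],s['joint_pos'])
crop(a,330,110,160,120,5,"pics/s21.png",20)
```

```text
38.4 [496.64507619 186.75495428 226.05725113] [-1.79998378e+02  8.96726726e-03  1.74791901e+02] [-0.61672883 -0.21405364 -1.69750465] [ 1.50735523e+01 -2.49933609e+00  9.83817053e+01 -4.65394372e-03
  8.41097816e+01 -6.97178717e+01]
```

View pics/wrist21.png

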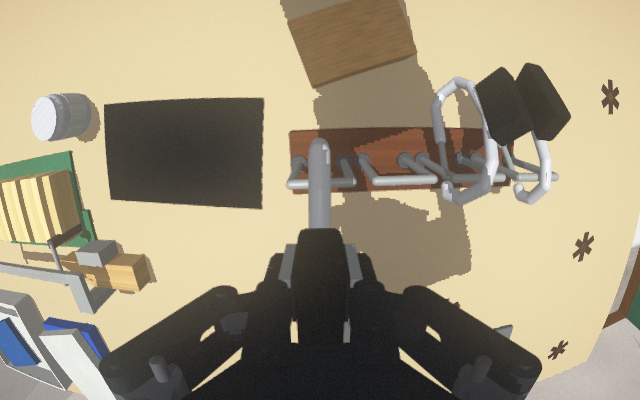

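View pics/s21.png

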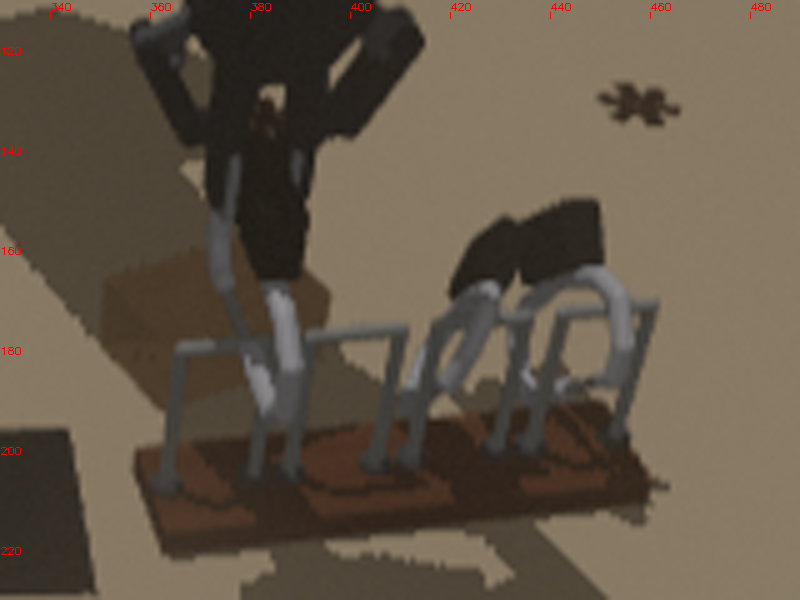

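View pics/side21.png

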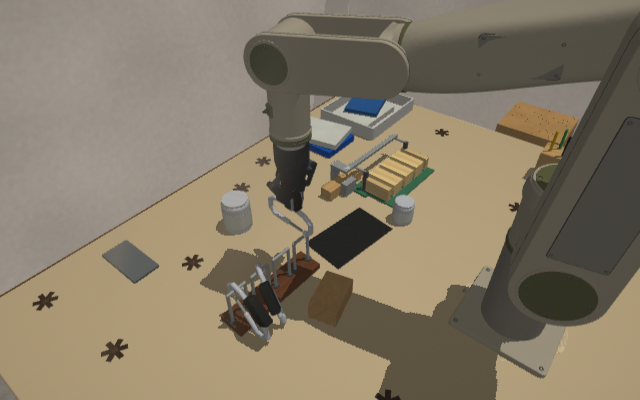

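>>> drive_tool([
  [[-0.4, 1.2, 0], 2.6],
  [[-0.4, 1.2, 0], 2.6],
  [[-0.4, 1.2, -8], 2.6],
  [[-0.4, 1.2, -16], 2.6],
  [[-0.4, 1.2, -23], 2.6],
  [[-0.4, 1.2, -30], 2.6],
  [[-0.4, 1.2, -36], 2.6],
  [[-0.4, 1.2, -36], 2.6],
], squeeze=115)

```text
time: 39.07
tool_pos: [495.6, 188.6, 188.3]
tcp_rot: [-180.0, -0.1, 177.5]
ft_force: [2.0, -0.5, 0.1]
finger_gap: 20.3
```

>>> drive_tool([
  [[0, 0, -5], 0],
  [[0, 0, -10], 0],
  [[0, 0, -15], 0],
  [[0, 0, -20], 0],
  [[0, 0, -25], 0],
  [[0, 0, -30], 0],
  [[0, 0, -30], 0],
  [[0, 0, -30], 0],
])

```text
time: 39.73
tool_pos: [495.2, 188.6, 158.9]
tcp_rot: [-180.0, -0.1, 177.5]
ft_force: [-0.3, -0.3, -1.3]
finger_gap: 20.7
```

Run:
```python
from h import *
from bench import r
w=snap("wrist","22");a=snap("scene","22");b=snap("side","22")
s=r.sense();print(s['time'],s['tool_pos'],s['tcp_rot'],s['ft_force'])
crop(a,340,110,100,110,7,"pics/s22.png",20)
crop(b,240,160,100,110,7,"pics/d22.png",20)
```

```text
39.8833 [496.03453433 188.82354586 160.03570474] [-1.79997562e+02 -5.09994870e-03  1.77477523e+02] [-0.51111405  0.25661158 -1.48493914]
```

View pics/s22.png

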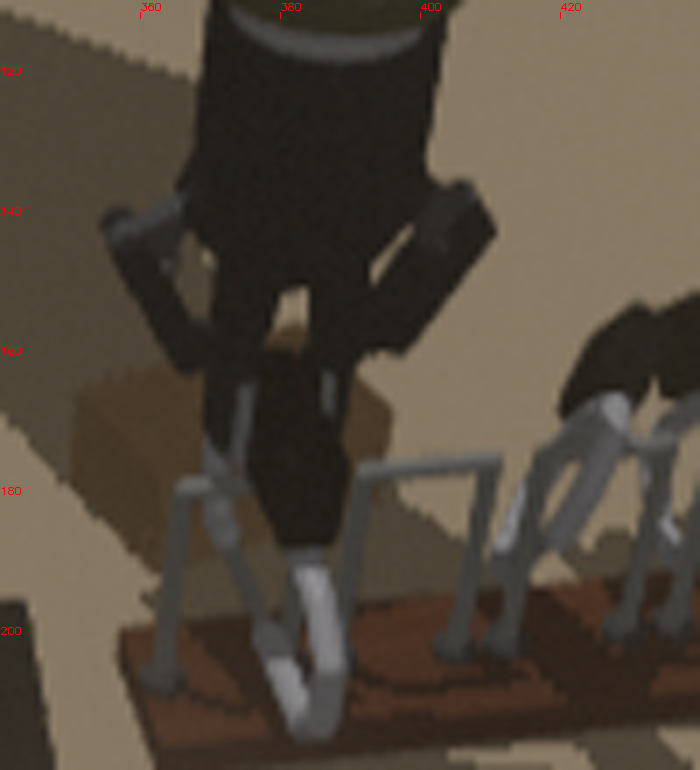

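View pics/d22.png

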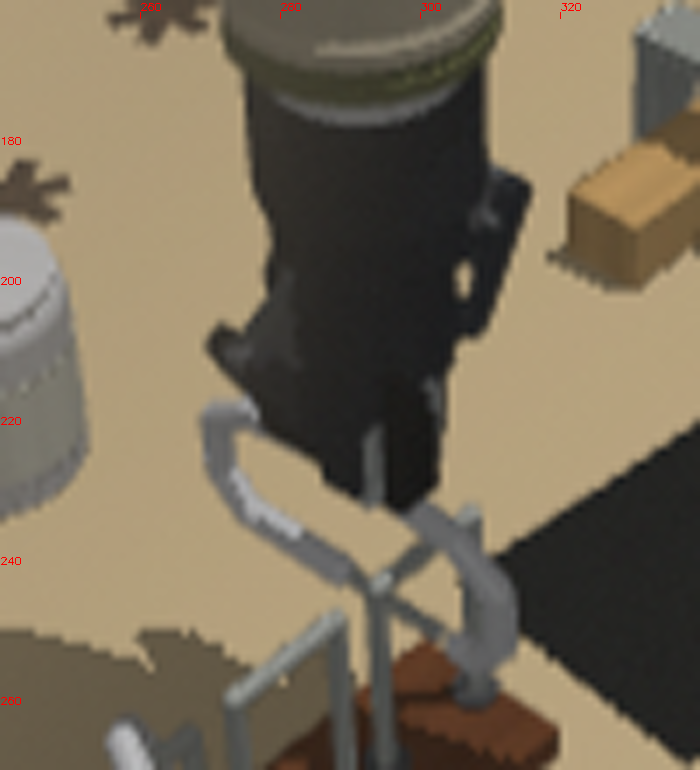

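>>> drive_tool([
  [[0, 0, -5], 0],
  [[0, 0, -10], 0],
  [[0, 0, -10], 0],
  [[0, 0, -10], 0],
  [[0, 0, -10], 0],
  [[0, 0, -10], 0],
  [[0, 0, -10], 0],
  [[0, 0, -10], 0],
])

```text
time: 40.55
tool_pos: [496.9, 189.0, 151.6]
tcp_rot: [180.0, 0.1, 177.5]
ft_force: [-2.8, -0.9, 9.8]
finger_gap: 20.5
```

>>> drive_tool([
  [[0, 0, 0], 0],
  [[0, 0, 0], 0],
  [[0, 0, 0], 0],
  [[0, 0, 0], 0],
  [[0, 0, 0], 0],
  [[0, 0, 0], 0],
  [[0, 0, 0], 0],
  [[0, 0, 0], 0],
], fingers=46)

```text
time: 41.22
tool_pos: [496.0, 188.8, 149.9]
tcp_rot: [-180.0, -0.0, 177.5]
ft_force: [0.5, 0.1, 0.6]
finger_gap: 46.1
```

>>> drive_tool([
  [[0, 0, 15], 0],
  [[0, 0, 40], 0],
  [[0, 0, 70], 0],
  [[0, 0, 100], 0],
  [[0, 0, 110], 0],
  [[0, 0, 110], 0],
  [[0, 0, 110], 0],
  [[0, 0, 110], 0],
])

```text
time: 41.88
tool_pos: [495.4, 188.6, 258.2]
tcp_rot: [-180.0, -0.1, 177.5]
ft_force: [0.1, -0.1, -0.3]
finger_gap: 45.7
```

Run:
```python
from h import *
from bench import r
w=snap("wrist","23");a=snap("scene","23");b=snap("side","23")
s=r.sense();print(s['time'],s['tool_pos'],s['tcp_rot'],s['ft_force'])
crop(a,340,110,150,120,5,"pics/s23.png",20)
crop(b,200,200,140,150,4,"pics/d23.png",20)
```

```text
42.0333 [495.20236456 188.58986323 258.01582049] [-1.79944497e+02 -1.71645388e-01  1.77478103e+02] [ 0.55824086  0.74436394 -0.74177676]
```

View pics/s23.png

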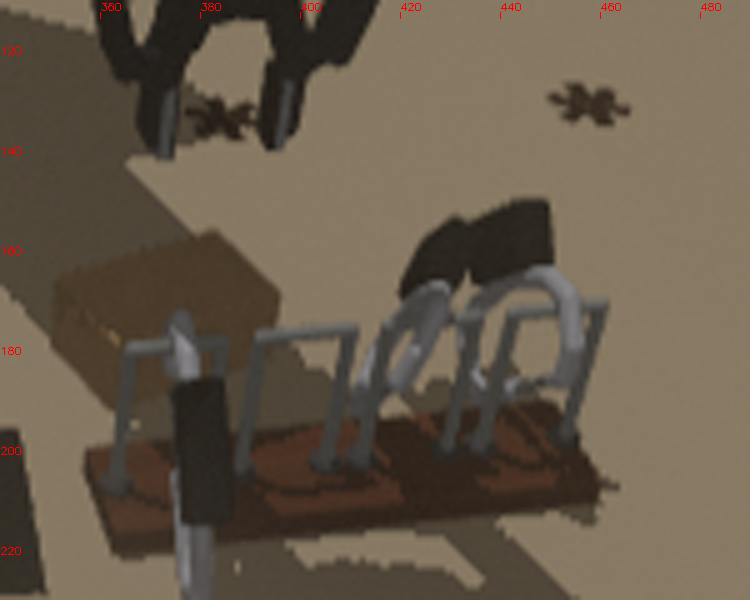

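View pics/d23.png

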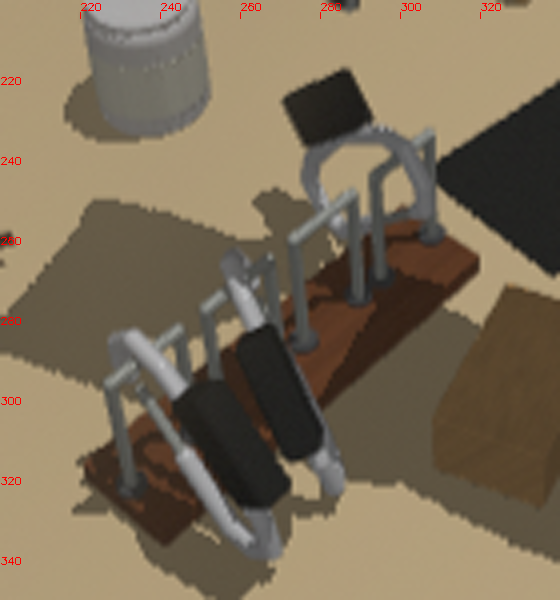

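View pics/wrist23.png

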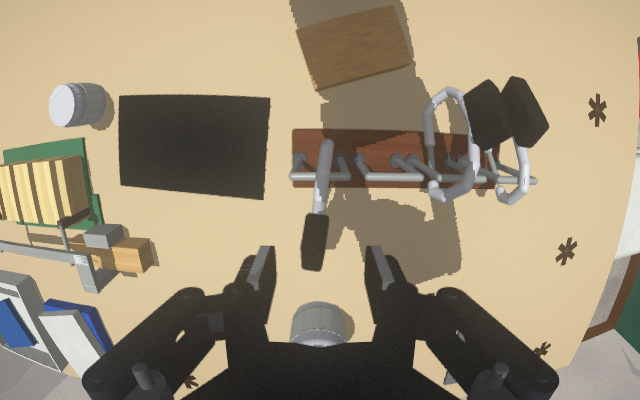

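>>> drive_tool([
  [[14, -34, 0], -7],
  [[28, -68, 0], -14],
  [[42, -102, 0], -21],
  [[56, -136, 0], -28],
  [[70, -170, 0], -35],
  [[84, -204, 0], -42],
  [[97, -238, 0], -49],
  [[111, -269, 0], -57],
], fingers=62)

```text
time: 42.7
tool_pos: [606.9, -82.3, 258.6]
tcp_rot: [-179.9, -0.1, 120.9]
ft_force: [0.2, 0.7, 0.2]
finger_gap: 61.8
```

>>> drive_tool([
  [[0, 0, -15], -7],
  [[0, 0, -30], -14],
  [[0, 0, -45], -21],
  [[0, 0, -60], -28],
  [[0, 0, -60], -33.7],
  [[0, 0, -60], -33.7],
  [[0, 0, -60], -33.7],
  [[0, 0, -60], -33.7],
])

```text
time: 43.37
tool_pos: [607.2, -80.2, 200.2]
tcp_rot: [180.0, 0.0, 87.8]
ft_force: [0.6, 0.3, 0.1]
finger_gap: 61.7
```

Run:
```python
from h import *
from bench import r
np.set_printoptions(precision=1,suppress=True)
w=snap("wrist","24");a=snap("scene","24");b=snap("side","24")
s=r.sense();print(s['time'],s['tool_pos'],s['tcp_rot'],s['ft_force'])
crop(w,240,160,160,120,5,"pics/w24.png",20)
crop(b,290,130,100,100,6,"pics/d24.png",20)
```

```text
43.5167 [607.4 -80.2 200.6] [179.9   0.   87.7] [ 0.7  1.1 -0.2]
```

View pics/w24.png

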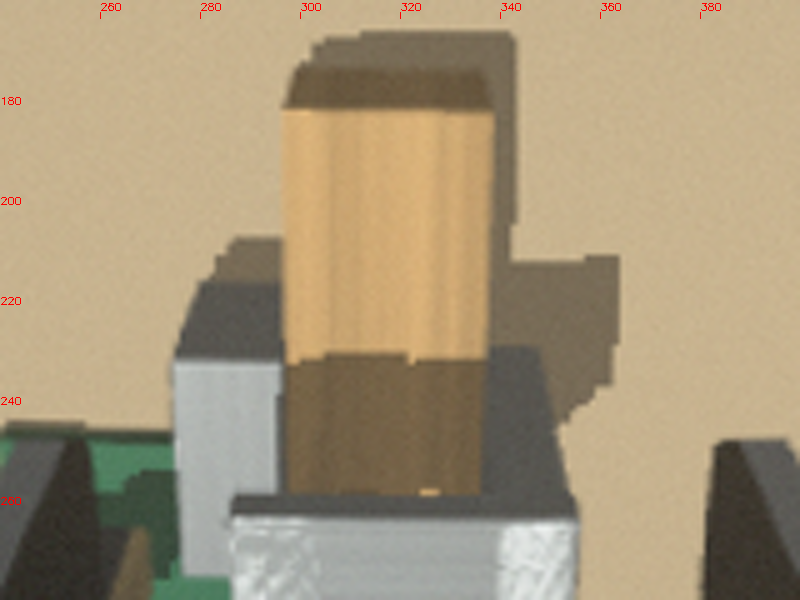

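View pics/d24.png

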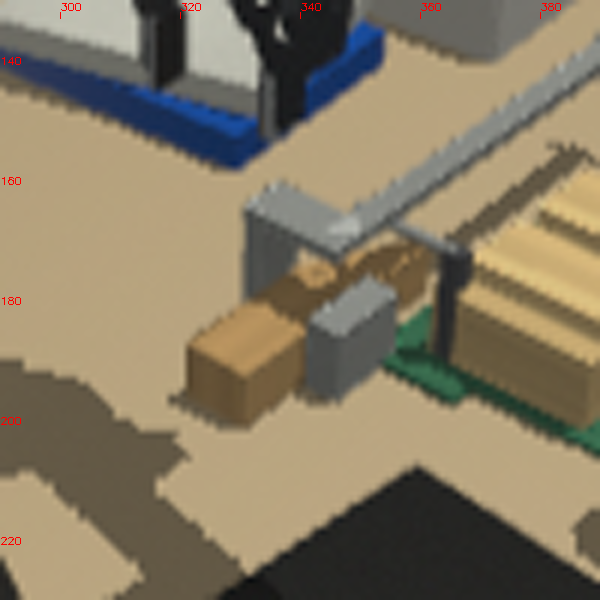

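Run:
```python
from h import *
np.set_printoptions(precision=1,suppress=True)
w=load("wrist","24")
P=onz(w,[(296.6,182),(338.6,182)],35);print(P,P.mean(0))
```

```text
[[586.  -72.7  35. ]
 [625.9 -74.3  35. ]] [605.9 -73.5  35. ]
```

>>> drive_tool([
  [[-1, -7.3, -40], -1],
  [[-1, -7.3, -80], -1],
  [[-1, -7.3, -115], -1],
  [[-1, -7.3, -140], -1],
  [[-1, -7.3, -157], -1],
  [[-1, -7.3, -165.5], -1],
  [[-1, -7.3, -165.5], -1],
  [[-1, -7.3, -165.5], -1],
])

```text
time: 44.18
tool_pos: [606.5, -87.5, 35.2]
tcp_rot: [180.0, 0.0, 86.6]
ft_force: [1.2, 0.2, -0.3]
finger_gap: 62.0
```

>>> drive_tool([
  [[0, 0, 0], 0],
  [[0, 0, 0], 0],
  [[0, 0, 0], 0],
  [[0, 0, 0], 0],
  [[0, 0, 0], 0],
  [[0, 0, 0], 0],
  [[0, 0, 0], 0],
  [[0, 0, 0], 0],
], fingers=20, squeeze=80)

```text
time: 44.85
tool_pos: [606.9, -87.6, 36.8]
tcp_rot: [179.9, 0.0, 86.6]
ft_force: [-4.8, 0.9, 6.9]
finger_gap: 38.1
```

>>> drive_tool([
  [[0, 4, 1], 0],
  [[0.5, 10, 1.5], 0],
  [[1, 18, 1.5], 0],
  [[1.5, 28, 1.5], 0],
  [[2.2, 40, 1.5], 0],
  [[2.8, 50, 1.5], 0],
  [[3.4, 60, 1.5], 0],
  [[3.9, 70, 1.5], 0],
])

```text
time: 45.52
tool_pos: [611.2, -17.2, 37.2]
tcp_rot: [179.8, 0.0, 86.6]
ft_force: [3.2, -4.4, -1.4]
finger_gap: 38.2
```

>>> drive_tool([
  [[0.6, 10, 0], 0],
  [[1.1, 20, 0], 0],
  [[1.7, 30, 0], 0],
  [[2.2, 40, 0], 0],
  [[2.8, 50, 0], 0],
  [[3.3, 60, 0], 0],
  [[3.3, 60, 20], 0],
  [[3.3, 60, 40], 0],
])

```text
time: 46.18
tool_pos: [610.7, 44.4, 74.0]
tcp_rot: [-179.6, -0.1, 86.7]
ft_force: [0.9, -0.3, -0.7]
finger_gap: 38.2
```

Run:
```python
from h import *
from bench import r
w=snap("wrist","25");a=snap("scene","25");b=snap("side","25")
s=r.sense();print(s['time'],s['tool_pos'],s['tcp_rot'],s['ft_force'])
crop(a,110,150,260,130,3,"pics/s25.png",20)
```

```text
46.3333 [614.19142391  43.55341664  77.3750495 ] [ 1.79860333e+02 -5.19681739e-02  8.66262976e+01] [ 0.11853873  0.16407992 -2.47587023]
```

View pics/s25.png

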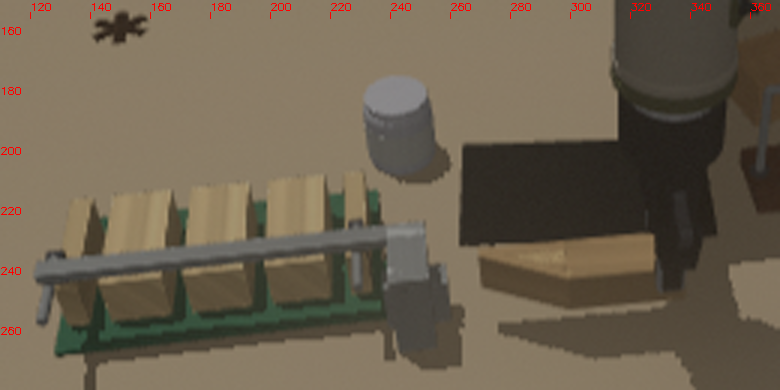

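View pics/wrist25.png

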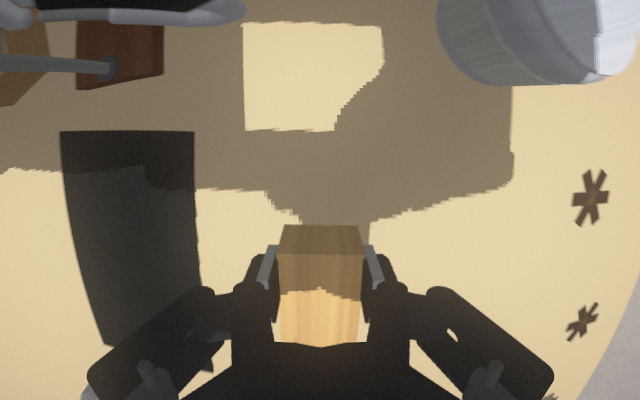

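View pics/side25.png

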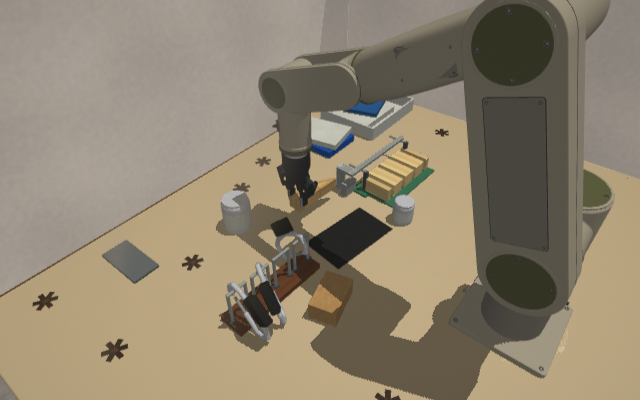

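>>> drive_tool([
  [[-38, 8, 0], -2],
  [[-76, 16, 0], -4],
  [[-114, 25, 0], -5],
  [[-152.5, 33.5, 0], -5],
  [[-152.5, 33.5, 0], -5],
  [[-152.5, 33.5, 0], -5],
  [[-152.5, 33.5, 0], -5],
  [[-152.5, 33.5, 0], -5],
])

```text
time: 47.0
tool_pos: [461.7, 76.1, 76.1]
tcp_rot: [180.0, -0.0, 81.6]
ft_force: [-0.7, 1.1, -1.7]
finger_gap: 38.2
```

>>> drive_tool([
  [[0, 0, -15], 0],
  [[0, 0, -25], 0],
  [[0, 0, -30], 0],
  [[0, 0, -30], 0],
  [[0, 0, -30], 0],
  [[0, 0, -30], 0],
  [[0, 0, -30], 0],
  [[0, 0, -30], 0],
])

```text
time: 47.67
tool_pos: [461.3, 76.0, 46.5]
tcp_rot: [179.9, -0.0, 81.6]
ft_force: [0.2, 0.5, -2.7]
finger_gap: 38.3
```

Run:
```python
from h import *
from bench import r
w=snap("wrist","26");a=snap("scene","26");b=snap("side","26")
s=r.sense();print(s['time'],s['tool_pos'],s['tcp_rot'],s['ft_force'])
crop(a,240,150,150,100,5,"pics/s26.png",20)
crop(b,270,180,150,100,5,"pics/d26.png",20)
```

```text
47.8167 [461.03398139  76.03152452  46.35313734] [ 1.79958598e+02 -8.89972172e-03  8.16152439e+01] [-0.00123295 -0.11463575 -1.17382115]
```

View pics/s26.png

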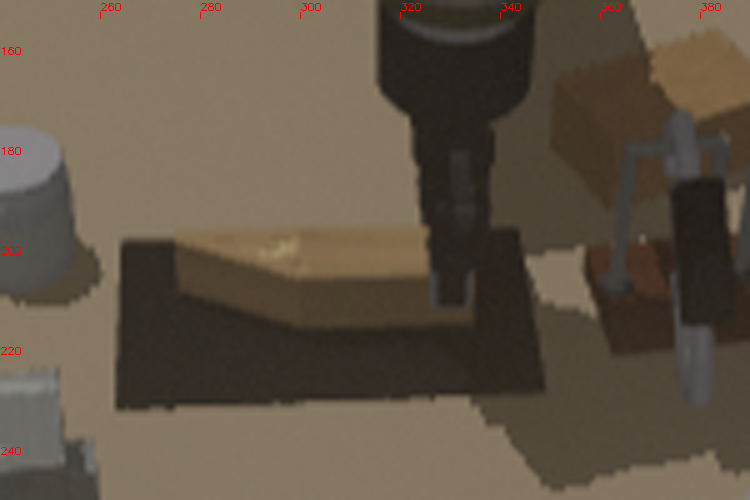

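View pics/d26.png

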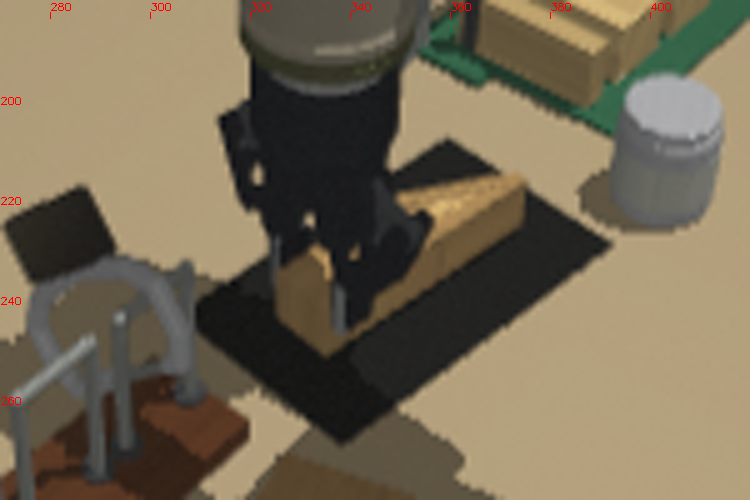

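>>> drive_tool([
  [[0, 0, -3], 0],
  [[0, 0, -5], 0],
  [[0, 0, -7], 0],
  [[0, 0, -7], 0],
  [[0, 0, -7], 0],
  [[0, 0, -7], 0],
  [[0, 0, -7], 0],
  [[0, 0, -7], 0],
])

```text
time: 48.48
tool_pos: [460.8, 76.0, 39.7]
tcp_rot: [-180.0, 0.0, 81.6]
ft_force: [-5.6, -0.2, 11.8]
finger_gap: 38.4
```

>>> drive_tool([
  [[0, 0, 0], 0],
  [[0, 0, 0], 0],
  [[0, 0, 0], 0],
  [[0, 0, 0], 0],
  [[0, 0, 0], 0],
  [[0, 0, 0], 0],
  [[0, 0, 0], 0],
  [[0, 0, 0], 0],
], fingers=62)

```text
time: 49.15
tool_pos: [460.8, 76.0, 38.9]
tcp_rot: [-180.0, 0.0, 81.6]
ft_force: [0.3, 0.6, 0.1]
finger_gap: 62.1
```

>>> drive_tool([
  [[0, 0, 15], 0],
  [[0, 0, 40], 0],
  [[0, 0, 75], 0],
  [[0, 0, 110], 0],
  [[0, 0, 145], 0],
  [[0, 0, 180], 0],
  [[0, 0, 220], 0],
  [[0, 0, 220], 0],
])

```text
time: 49.82
tool_pos: [464.3, 76.2, 268.2]
tcp_rot: [179.3, -0.1, 81.6]
ft_force: [1.5, 1.6, 2.1]
finger_gap: 62.0
```

>>> drive_tool([
  [[0, -40, 0], 0],
  [[0, -80, 0], 0],
  [[0, -120, 0], 0],
  [[0, -160, 0], 0],
  [[0, -200, 0], 0],
  [[0, -200, 0], 0],
  [[0, -200, 0], 0],
  [[0, -200, 0], 0],
])

```text
time: 50.48
tool_pos: [460.6, -124.0, 258.7]
tcp_rot: [-180.0, -0.0, 81.5]
ft_force: [0.4, 0.7, -0.9]
finger_gap: 62.1
```

Run:
```python
from h import *
from bench import r
w=snap("wrist","27");a=snap("scene","27");b=snap("side","27")
s=r.sense();print(s['time'],s['tool_pos'],s['tcp_rot'],s['ft_force'])
crop(a,100,130,400,180,2,"pics/s27.png",20)
crop(b,200,180,200,180,4,"pics/d27.png",20)
crop(a,340,130,140,100,5,"pics/s27b.png",20)
```

```text
50.6333 [ 460.88890414 -122.82457362  258.90620993] [ 1.79999864e+02 -1.44610917e-02  8.17129086e+01] [-0.1780515   0.57253195  0.08765645]
```

View pics/s27.png

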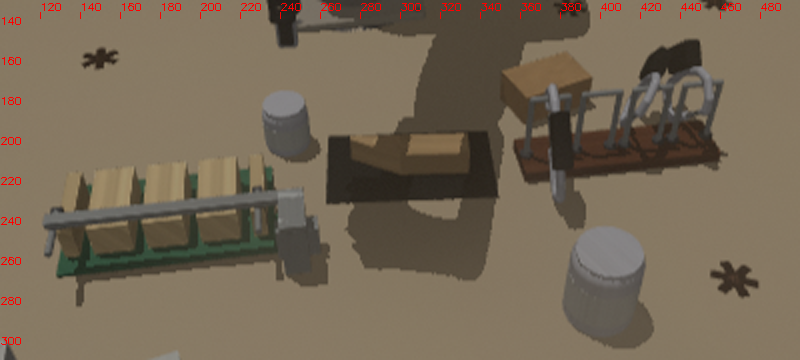

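View pics/d27.png

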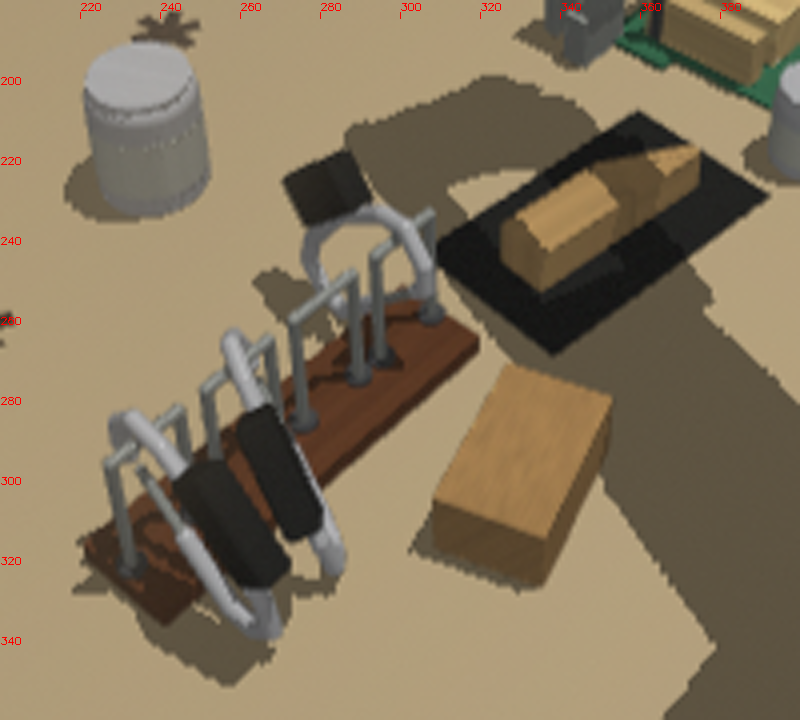

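View pics/wrist27.png

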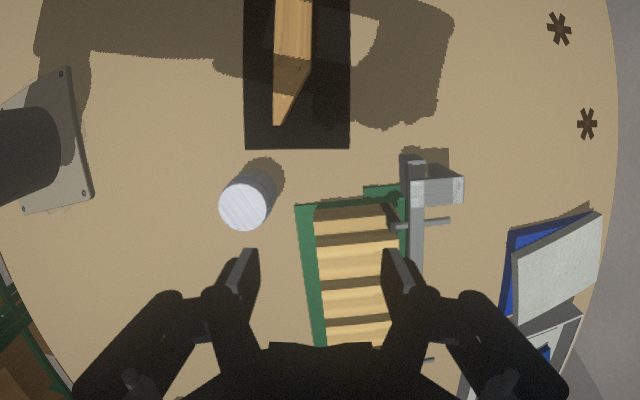

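View pics/s27b.png

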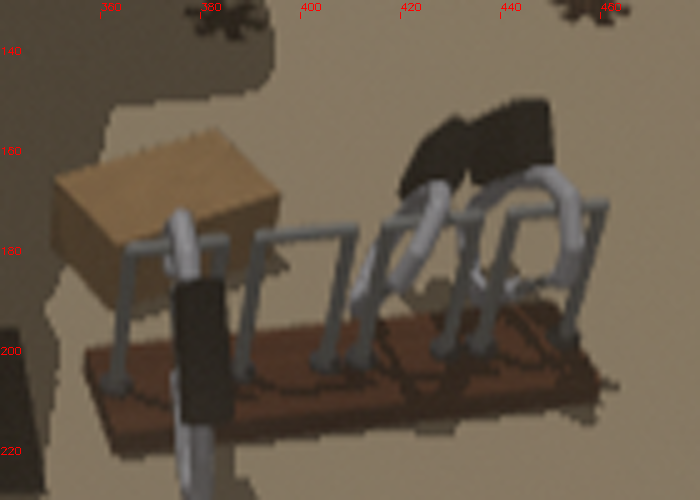

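Run:
```python
from bench import r
print(r.hand_in())
```

```text
the job is handed in; nothing more can be done
None
```

The job is done and was handed in at about 51 s of the 210 s allowed; no verdict was reported.

- **Keeper opened:** I drove the wedge into the gap beside the cheek. It held the keeper open by itself while the hooks came out.
- **Hooks moved:** Three hooks were present, in slots 0, 2 and 3. I clipped hook 3 onto eye 3, hook 2 onto eye 2, and hook 0 onto eye 0. Hook 0 went on turned half round so that it would swing clear of the carton.
- **Gates:** After each press only the hook's own weight was left on the wrist. The pictures show each bar inside its hook; the gate was clearly visible shut below the bar only on hook 0.
- **Wedge returned:** I pulled the wedge out and the keeper sprang shut. The wedge is lying flat on the mat.

The last pictures show three hooks hanging, the keeper shut, all slots empty, and the tins and carton where they were. The robot was clear of everything.

- **Hooks lean:** They hang at an angle, each tipped about its bar rather than upright. Hooks 2 and 3 look as if their grips touch, and the low ends may rest on the rail base or counter.
- **Disturbance:** I saw no sign of the wedge being knocked aside during the run.

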